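Clear the label-roll stand for wash-down

ROBOT

A 7-joint arm with a two-finger parallel gripper is mounted at the origin on the work surface. World frame = base frame: x ahead of the robot, y to its left, z up, the work surface at z = 0. Lengths are in m, angles in rad, forces in N, time in s.
With the tool pointing down it reaches from about 0.35 to 0.9 m from the base axis. Payload 8.1 kg.
Tool frame: the origin (TCP) lies at the very end of the fingers, on their centre line; the grasp point (between the pads) lies 19 mm behind it; z points along the fingers, y is the line along which they close (so a half turn about z gives the same grasp; the last joint's range is limited). The gripper opens to 92 mm and grips with 3 to 60 N. Pads are 19 mm wide; open, the fingers measure 130 mm over their backs; the gripper's body (75 mm by 190 mm) begins 47 mm behind the grasp point.
Start: joints at [1.097, 0.434, 0.025, 1.573, -0.012, 1.134, -0.075], TCP at [0.226, -0.583, 0.227] pointing down, gripper open.
Joint ranges: [-2.62, 2.62], [-0.44, 2.09], [-1.27, 1.32], [0.08, 2.57], [-1.32, 4.46], [0.12, 2], [-2.74, 2.74]. Speed limits (rad/s): [2.22, 2.22, 3.01, 3.01, 3.14, 3.14, 3.14].

INTERFACE

Orientations are given as a rotation vector (axis times angle).
In Python, from cell import arm gives the robot as it stands.
- The arm moves only by the tool carry_out, never from a script. Its argument "commands" is a list of rows, each a list of 7 numbers: the opening, from 0 (shut) to 1 (fully open), then the shift along the tool's x, y, z each as a share of 0.025 m, from -1 to 1, then the turn, a rotation vector about the tool's x, y, z each as a share of 0.1 rad, from -1 to 1. A call has 1 to 8 rows; each row shifts and turns the commanded pose from where the row before left it, along the tool's axes as they then stand; what a row does not reach is not made up. A row lasts 1/10 s, in which the tool goes at most 50 mm and 8.59 degrees, less where a joint would pass 70% of its speed; a pose out of reach is approached as far as the arm can. A call with a number of a shift or a turn outside -1 to 1 is refused whole. A call with a gripper value outside its range is refused whole. The fingers move at their own pace and stop on an object; "squeeze" is the grip in N (left out, the last holds). Time passes only in rows, so rows that do not move let the fingers close. It gives the time, the measured TCP pose, the force, the opening and the grip force at its end, in the units of the state.
- arm.observe(): the state, without advancing time (a new reading comes with each control period).
- arm.get_image(name): name is "scene" or "side" or "wrist"; returns a dict with "pixels" (384x512x3 uint8, red, green, blue), "range_z" (384x512 float32, m along the optical axis (not along the pixel's ray), 0 where there is no reading), "mtx" (3x3 intrinsics, pixels), "k1" (the pictures are not rectified: a ray, as slopes to the right and down, at radius r is drawn at 1 + k1 r^2 times it, then the intrinsics apply), "R" (3x3) and "t" (3): a world point X has camera coordinates R X + t; the wrist camera has in their place "tool_from_camera" (4x4, takes a point from camera to tool coordinates, whose origin is the TCP and whose axes are the flange's). Camera axes: x right, y down, z forward; pixel columns grow to the right and rows downward; lengths in m; the calibration is good to about 2 mm. A picture is of the moment at which its call begins: read the wrist's pose just before it.
- arm.sign_off(): hands the job in; it is judged then, once.
The state is a dict: "clock": time; "joints": joint angles; "dq": joint speeds; "joint_efforts": joint torques, N m; "position": TCP position; "ee_rot": TCP orientation; "force": force on the tool from outside, world axes, zero at the start; "ft_torque": the same for the moment, N m; "width": opening from 0.0 (shut) to 1.0 (fully open); "gripper_force": force on a finger pad.
Only numpy, scipy, OpenCV 4.12 (cv2) and the standard library are available. Lean on these libraries where they do the work, as an engineer would, in place of code of your own. Each camera call takes 0.05 s, during which the arm holds its last target. There are 200 camera calls.

TASK

The label-roll stand has to be wiped down, so take its rolls off. Free both clamps, draw the keeper bar right back off the spindles, lift every label roll off its spindle and put it in the empty white tub, all in one layer below the rim; then push the keeper bar fully home again and turn both clamps tight. Leave everything else on the bench where it is.

Things in the scene. Friction and masses are not known exactly. Their poses are not given: they have to be found in the camera images.
- stand: Label-roll stand, fixed: dark steel base plate 8 mm thick (local x -45 to +115 mm, y -192 to +192 mm) with four upright steel spindles in a row along local y. Origin on the bench in the middle of the row. At y = -165 and +165 mm rails along x carry the keeper: at each end a foot and a 26 mm square post (top at z = 88 mm) with a clamp handle; a bar joins the posts.
- spindle0 (a point): Top centre, z = 72 mm, of the first spindle. The four stand at stand x = 0, y = -111, -37, +37 and +111 mm, each 31 mm in diameter, all alike; the seat, where a roll's lower face rests, is at z = 13 mm.
- keeper (a joint): Keeper (bar and both posts as one piece), slides along the stand's +x: 0 m = fully home (bar right over the spindles, so that no roll can come off), 0.080 m = drawn right back against its stop. Slides with about 2 N when both clamps are free, is held at home (3 mm of play) while either is tight, and stays where it is left. Hold it by either clamp handle to slide it; it does not jam.
- keeper_bar (a point): Top face of the keeper bar, z = 82 mm, at stand y = 0, stand x = joint keeper. Steel bar 14 mm wide and 6 mm thick that runs along the stand's y from post to post over all the spindles.
- clamp0 (a joint): Clamp handle, hinge about the vertical: 0 rad = fully tight, grows counter-clockwise seen from above, 1.2 rad = fully free (stop). Below about 0.6 rad its foot is down in a slot of the rail and locks the keeper at home; it can be turned tight only with the keeper within 3 mm of home. Turns with less than 0.1 N m and stays where it is left.
- clamp0_grip (a point): Centre of the black handle bar of clamp0, on the keeper's post at stand x = joint keeper, y = -165 mm; z = 104 mm. The bar is 64 mm long, 14 mm wide, 20 mm high; this point's x axis lies along its length, which is along the stand's x when the joint is at 0.
- clamp1 (a joint): Clamp handle, hinge about the vertical: 0 rad = fully tight, grows counter-clockwise seen from above, 1.2 rad = fully free (stop). Below about 0.6 rad its foot is down in a slot of the rail and locks the keeper at home; it can be turned tight only with the keeper within 3 mm of home. Turns with less than 0.1 N m and stays where it is left.
- clamp1_grip (a point): Centre of the black handle bar of clamp1, on the keeper's post at stand x = joint keeper, y = 165 mm; z = 104 mm. The bar is 64 mm long, 14 mm wide, 20 mm high; this point's x axis lies along its length, which is along the stand's x when the joint is at 0.
- tub: Open food tub of white plastic, loose, empty at the start, 170 (local x) x 310 (local y) x 75 mm high, walls and floor 4 mm; origin in the middle of its underside. Inside 162 x 302 mm: four rolls fit lying flat in a row along local y, 73 mm apart.
- roll0: Roll of white paper labels wound on a cardboard core, 64 mm outside diameter, 38 mm bore, 50 mm high, about 130 g; it sits over a spindle with its axis upright (3 mm play all round). Origin at the middle of its lower face, z along its axis. May be absent. 
- roll0_mid (a point): Centre of roll0: on its axis, 25 mm above its lower face.
- roll1: Roll of white paper labels wound on a cardboard core, 64 mm outside diameter, 38 mm bore, 50 mm high, about 130 g; it sits over a spindle with its axis upright (3 mm play all round). Origin at the middle of its lower face, z along its axis. May be absent. 
- roll1_mid (a point): Centre of roll1: on its axis, 25 mm above its lower face.
- roll2: Roll of white paper labels wound on a cardboard core, 64 mm outside diameter, 38 mm bore, 50 mm high, about 130 g; it sits over a spindle with its axis upright (3 mm play all round). Origin at the middle of its lower face, z along its axis. May be absent. 
- roll2_mid (a point): Centre of roll2: on its axis, 25 mm above its lower face.
- roll3: Roll of white paper labels wound on a cardboard core, 64 mm outside diameter, 38 mm bore, 50 mm high, about 130 g; it sits over a spindle with its axis upright (3 mm play all round). Origin at the middle of its lower face, z along its axis. May be absent. 
- roll3_mid (a point): Centre of roll3: on its axis, 25 mm above its lower face.
- meal_tray: Bystander, to be left alone: sealed black ready-meal tray, 130 x 175 x 42 mm; origin under its centre.
- sauce_bottle: Bystander, to be left alone: yellow sauce bottle with a red cap, 60 mm diameter, 170 mm tall; origin under its centre.
- spice_jar: Bystander, to be left alone: amber glass jar with a steel lid, 68 mm diameter, 85 mm tall; origin under its centre.
- deli_pot: Bystander, to be left alone: white deli pot with a clear lid, 100 mm diameter, 66 mm tall; origin under its centre.
- steel_bowl: Bystander, to be left alone: open steel bowl, 130 mm diameter, 55 mm tall; origin under its centre.
- spatula: Bystander, to be left alone: spatula, 240 mm long, lying flat; origin under its middle.
Things that resemble listed ones, but are neither listed nor needed, are in the scene too. Leave any black or turquoise look-alike of the roll2 alone. Leave any turquoise look-alike of the roll0 alone.

How it is judged:
On the way, in this order (a step that is already met when the one before it is completed fails the run):
1. both clamps are turned free (value of joint each of clamp0, clamp1 above 0.8 rad), for 0.2 s.
2. the keeper bar is drawn right back (value of joint keeper above 0.072 m), for 0.2 s.
3. every roll lies in the tub, let go (x of roll0_mid in the frame of tub between -0.076 and 0.076 m and y of roll0_mid in the frame of tub between -0.146 and 0.146 m and z of roll0_mid in the frame of tub between 0.015 and 0.045 m and contact force between the fingers and roll0 below 0.5 N and x of roll1_mid in the frame of tub between -0.076 and 0.076 m and y of roll1_mid in the frame of tub between -0.146 and 0.146 m and z of roll1_mid in the frame of tub between 0.015 and 0.045 m and contact force between the fingers and roll1 below 0.5 N and x of roll2_mid in the frame of tub between -0.076 and 0.076 m and y of roll2_mid in the frame of tub between -0.146 and 0.146 m and z of roll2_mid in the frame of tub between 0.015 and 0.045 m and contact force between the fingers and roll2 below 0.5 N and x of roll3_mid in the frame of tub between -0.076 and 0.076 m and y of roll3_mid in the frame of tub between -0.146 and 0.146 m and z of roll3_mid in the frame of tub between 0.015 and 0.045 m and contact force between the fingers and roll3 below 0.5 N), for 0.2 s.
4. the keeper bar is fully home again (value of joint keeper below 0.006 m), for 0.2 s.
5. both clamps are tight (value of joint keeper below 0.006 m and value of joint each of clamp0, clamp1 below 0.2 rad), for 0.2 s.
At the end, for the whole second after the job is handed in: Every roll present lies in the upright tub in one layer (centre inside the walls and less than 45 mm above the tub's underside, so below the rim), let go; the keeper bar is home within 6 mm; both clamps are within 0.2 rad of fully tight (all of step 3 and all of step 5 and angle between tub's own z axis and vertical below 0.1 rad); the robot touches nothing.
It fails at once if a bystander is moved more than 30 mm (distance of any of meal_tray, sauce_bottle, spice_jar, deli_pot, steel_bowl, spatula from where it was at the start of the episode above 0.03 m).
Of roll0, roll1, roll2, roll3 only 2 to 4 are there at a start; the rules pass over those that are not, and their reading is None.
At some moment in a run one of tub may be knocked a few centimetres aside while the robot is not near it.
Once in a run the grip may slacken for a moment while it holds something.
It also fails if it takes over 210 s, if anything falls off the work surface, if the arm or the gripper's body presses on something with over 40 N, if the wrist force passes 120 N, or if a joint passes its speed limit or range.

## Working session

There is one attempt and no reset: what is moved stays moved. The work goes in short steps, Python scripts to look and compute and a tool call to move; the robot and the scene stay as the last step left them, time stands still between calls to the robot, and variables do not carry over. Pictures are saved under pics/ and viewed, at most 14 in all, crops included, and the job is handed in when it is done.

Besides the shell and the picture viewer there is one more tool, called after ">>>" by a JSON object that holds its "method" and its "body", one argument or row to a line. carry_out: Moves the arm, as the interface text tells. Shift numbers are shares of 0.025 m and turn numbers shares of 0.1 rad, none past 1 either way. Its arguments: {"type":"object","properties":{"commands":{"type":"array"},"squeeze":{"type":"number"}},"required":["commands"]}

```bash
ls; mkdir -p pics; cat > h.py <<'E'
from cell import arm
import numpy as np, cv2
from scipy.spatial.transform import Rotation as Ro
def pose():
    s=arm.observe(); return np.array(s['position']),Ro.from_rotvec(s['ee_rot']).as_matrix(),s
def grab(n):
    p,R,s=pose(); im=arm.get_image(n)
    if n=='wrist':
        T=np.array(im['tool_from_camera']); im['Rw']=R@T[:3,:3]; im['c']=R@T[:3,3]+p
    else:
        im['Rw']=np.array(im['R']).T; im['c']=-im['Rw']@np.array(im['t'])
    return im
def rays(im,uv):
    d=np.array([im['k1'],0,0,0,0][:1]+[0,0,0,0])
    x=cv2.undistortPoints(np.array(uv,float).reshape(-1,1,2),np.array(im['mtx']),d).reshape(-1,2)
    return np.c_[x,np.ones(len(x))]
def plane(im,uv,z):
    d=rays(im,uv)@im['Rw'].T; return im['c']+d*((z-im['c'][2])/d[:,2])[:,None]
def cloud(im):
    h,w=im['range_z'].shape; v,u=np.mgrid[:h,:w]
    r=rays(im,np.c_[u.ravel(),v.ravel()])*im['range_z'].reshape(-1,1)
    P=r@im['Rw'].T+im['c']; P[im['range_z'].ravel()==0]=np.nan
    return P.reshape(h,w,3)
def save(im,n,box=None,k=1):
    a=im['pixels'][:,:,::-1]
    if box: a=a[box[1]:box[3],box[0]:box[2]]
    cv2.imwrite('pics/'+n+'.png',cv2.resize(a,None,fx=k,fy=k))
E
python3 - <<'E'
from h import *
for n in('scene','side'):
    im=grab(n); save(im,n+'0',k=1.5); print(n,im['c'],im['Rw'][:,2],im['k1']); np.savez(n+'0.npz',**im)
p,R,s=pose(); print(s); print(R)
E
```

```text
pics
scene [1.61393924 0.01045139 1.11230462] [-0.71893536 -0.0219807  -0.69472929] 0.06186755599587605
side [-0.03410101 -0.87858041  1.12405943] [ 0.3982578   0.59029923 -0.70209511] -0.09241209723225839
{'clock': 0.1, 'joints': array([ 1.09735481,  0.43513316,  0.02498305,  1.57399682, -0.0115893 ,
        1.13400667, -0.07508943]), 'dq': array([ 0.00123902, -0.0035217 ,  0.00090089, -0.00285397,  0.0018307 ,
        0.00055889,  0.00133697]), 'joint_efforts': array([ 2.42380564e-03, -6.69128966e+01,  9.87920836e-01, -3.15145862e+01,
       -6.04832615e-02,  3.74806754e-02,  7.57071393e-05]), 'position': array([ 0.22627687, -0.58211147,  0.22603967]), 'ee_rot': array([-3.08644071e+00, -5.78839957e-01,  6.20089765e-04]), 'force': array([-1.25258963, -0.01387772, -0.3685754 ]), 'ft_torque': array([-0.01362817,  0.01633725, -0.00700301]), 'gripper_force': 0.0, 'width': 0.9984680236009953}
[[ 9.32045417e-01  3.62340913e-01 -6.35586156e-04]
 [ 3.62341443e-01 -9.32044594e-01  1.24649319e-03]
 [-1.40739160e-04 -1.39208747e-03 -9.99999021e-01]]
```

View pics/scene0.png

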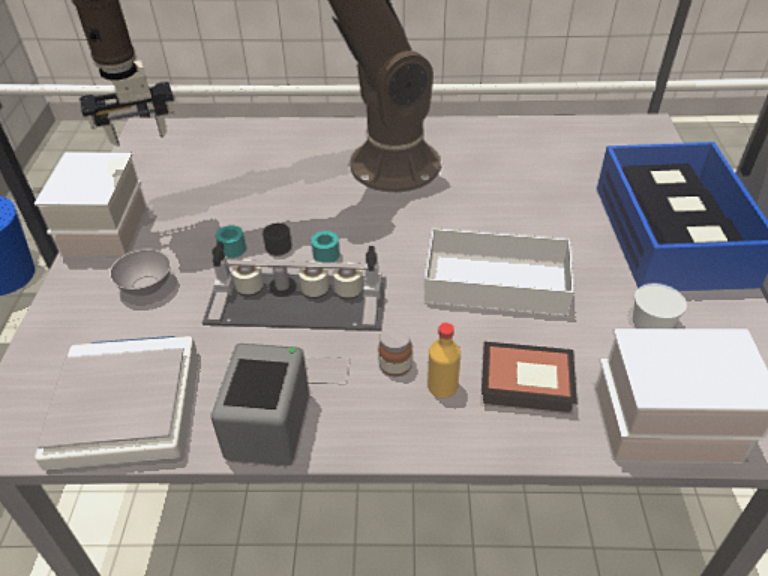

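View pics/side0.png

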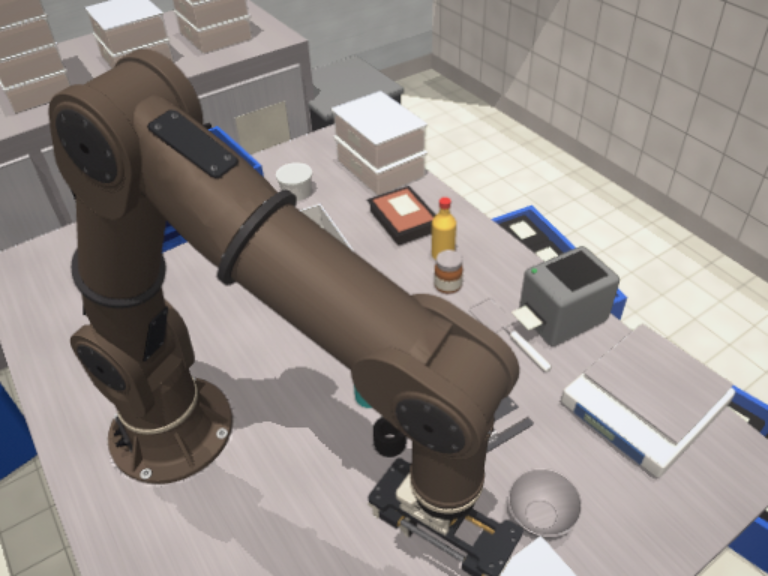

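Scene view: the stand has its handles at 1.5x pixels (218,257) and (371,258). Cream rolls are at (248,277), (313,280) and (347,280), and the spindle at (283,280) is empty. The tub is at (500,272). Three look-alikes (turquoise, black, turquoise) stand behind the stand at y≈240. In the side view the arm hides most of the stand.

```bash
python3 - <<'E'
from h import *
im=dict(np.load('scene0.npz')); P=cloud(im); px=im['pixels'].astype(int); hsv=cv2.cvtColor(im['pixels'],cv2.COLOR_RGB2HSV)
v,u=np.mgrid[:384,:512]
def box(a,b,c,d): return (u>=a/1.5)&(u<=c/1.5)&(v>=b/1.5)&(v<=d/1.5)
Z=P[:,:,2]; dark=px.max(2)<70
def rep(n,m):
    q=P[m]; print(n,len(q),np.round(np.nanmedian(q,0),4),np.round(np.nanpercentile(q,[3],0),3),np.round(np.nanpercentile(q,[97],0),3))
for n,b in(('h0',(205,235,232,275)),('h1',(358,235,385,275))):
    m=box(*b)&dark&(Z>.09); rep(n,m)
m=box(195,225,395,335)&(Z>.09); rep('all>90',m)
m=box(195,225,395,335)&(Z>.077)&(Z<.087); rep('bar',m)
q=P[m]; q=q[:, :2]; print(cv2.fitLine(q.astype(np.float32),cv2.DIST_HUBER,0,.01,.01).ravel())
m=box(195,225,395,335)&(Z>.004)&(Z<.012)&(px.max(2)<90); rep('base',m); q=P[m][:,:2].astype(np.float32); print(cv2.minAreaRect(q))
m=box(230,255,365,300)&(Z>.055)&(Z<.069); 
nn,l,st,ce=cv2.connectedComponentsWithStats(m.astype(np.uint8))
for i in range(1,nn):
    if st[i,4]>15: rep('top%d'%i,l==i)
m=box(415,220,590,320)&(Z>.068)&(Z<.085); rep('rim',m); q=P[m][:,:2].astype(np.float32); print(cv2.minAreaRect(q))
m=box(195,215,360,262)&(Z>.03)&(Z<.06)&((hsv[:,:,1]>120)|dark)&(P[:,:,0]<.5)
nn,l,st,ce=cv2.connectedComponentsWithStats(m.astype(np.uint8))
for i in range(1,nn):
    if st[i,4]>15: rep('look%d'%i,l==i)
for n,b in(('jar',(375,325,415,375)),('bottle',(425,320,462,400)),('tray',(480,340,578,410)),('bowl',(105,245,175,305)),('spat',(300,350,352,388)),('printer',(215,340,308,460)),('box',(35,150,145,250))): rep(n,box(*b)&(Z>.01 if n!='spat' else Z>.001))
E
```

```text
h0 93 [ 0.4898 -0.3756  0.1105] [[ 0.456 -0.385  0.096]] [[ 0.516 -0.367  0.115]]
h1 78 [ 0.5065 -0.0481  0.1121] [[ 0.474 -0.058  0.097]] [[ 0.529 -0.039  0.116]]
all>90 202 [ 0.4995 -0.2124  0.111 ] [[ 0.458 -0.385  0.094]] [[ 0.528 -0.038  0.116]]
bar 390 [ 0.494  -0.1894  0.0807] [[ 0.48  -0.367  0.077]] [[ 0.695 -0.002  0.086]]
[ 0.05220871  0.9986362   0.4976942  -0.16584772]
base 563 [ 0.5166 -0.2321  0.0071] [[ 0.368 -0.392  0.004]] [[ 0.61  -0.028  0.011]]
((0.47764402627944946, -0.21392586827278137), (0.384737104177475, 0.26260891556739807), 87.4345703125)
top4 145 [ 0.4986 -0.3224  0.0616] [[ 0.478 -0.354  0.056]] [[ 0.518 -0.295  0.068]]
top5 40 [ 0.4973 -0.2458  0.0639] [[ 0.489 -0.262  0.057]] [[ 0.505 -0.234  0.068]]
top6 145 [ 0.5059 -0.1748  0.0607] [[ 0.487 -0.203  0.056]] [[ 0.525 -0.146  0.068]]
top7 142 [ 0.5094 -0.1011  0.0609] [[ 0.489 -0.128  0.056]] [[ 0.528 -0.072  0.068]]
rim 457 [0.5102 0.2388 0.0722] [[0.37  0.074 0.068]] [[0.569 0.384 0.077]]
((0.46813300251960754, 0.2297797054052353), (0.30805400013923645, 0.18000297248363495), 82.38723754882812)
look1 198 [ 0.3534 -0.2769  0.045 ] [[ 0.316 -0.303  0.031]] [[ 0.375 -0.249  0.053]]
look2 84 [ 0.3579 -0.3825  0.0481] [[ 0.327 -0.413  0.044]] [[ 0.384 -0.358  0.052]]
look3 105 [ 0.3761 -0.1605  0.0479] [[ 0.342 -0.189  0.044]] [[ 0.404 -0.134  0.052]]
jar 620 [0.7235 0.0032 0.0646] [[ 0.681 -0.026  0.015]] [[0.738 0.032 0.087]]
bottle 801 [0.7783 0.0946 0.0993] [[0.753 0.069 0.017]] [[0.789 0.122 0.17 ]]
tray 2466 [0.7669 0.258  0.0419] [[0.692 0.177 0.016]] [[0.82  0.339 0.047]]
bowl 875 [ 0.442  -0.579   0.0331] [[ 0.378 -0.66   0.011]] [[ 0.535 -0.505  0.054]]
spat 498 [ 0.7313 -0.1439  0.0036] [[ 0.681 -0.172  0.001]] [[ 0.822 -0.091  0.131]]
printer 4183 [ 0.8935 -0.2252  0.1366] [[ 0.782 -0.293  0.025]] [[ 0.939 -0.165  0.144]]
box 3842 [ 0.3435 -0.6868  0.1371] [[ 0.195 -0.781  0.025]] [[ 0.382 -0.63   0.163]]
```

>>> {"method": "carry_out", "body": {
  "commands": [
    [1,0,0,-1,0,0,0.84],
    [1,0,0,-1,0,0,0.84],
    [1,0,0,-1,0,0,0.84],
    [1,0,0,-1,0,0,0.84],
    [1,0,0,-1,0,0,0.84],
    [1,0.5,-0.95,0,0,0,0],
    [1,0.5,-0.95,0,0,0,0],
    [1,0.5,-0.95,0,0,0,0]
  ]
}}

```text
clock: 0.9
position: [0.2677, -0.5123, 0.3514]
ee_rot: [-3.14, 0.078, 0.001]
force: [-0.4, -0.2, -0.1]
width: 1.001
gripper_force: 0.0
```

>>> {"method": "carry_out", "body": {
  "commands": [
    [1,0.5,-0.95,0,0,0,0],
    [1,0.5,-0.95,0,0,0,0],
    [1,0.5,-0.95,0,0,0,0],
    [1,0.5,-0.95,0,0,0,0],
    [1,0.5,-0.95,0,0,0,0],
    [1,0.5,-0.95,0,0,0,0],
    [1,0.5,-0.95,0,0,0,0],
    [1,0.5,-0.95,0,0,0,0]
  ]
}}

```text
clock: 1.7
position: [0.3769, -0.3273, 0.3514]
ee_rot: [-3.14, 0.077, 0.001]
force: [-0.0, -0.2, -0.1]
width: 1.0
gripper_force: 0.0
```

>>> {"method": "carry_out", "body": {
  "commands": [
    [1,0.5,-0.95,0,0,0,0],
    [1,0.5,-0.95,0,0,0,0],
    [1,0.5,-0.95,0,0,0,0],
    [1,0.5,-0.95,0,0,0,0],
    [1,0.5,-0.95,0,0,0,0],
    [1,0,0,0,0,0,0],
    [1,0,0,0,0,0,0]
  ]
}}

```text
clock: 2.4
position: [0.4448, -0.2126, 0.3514]
ee_rot: [3.141, -0.075, -0.001]
force: [0.6, -0.3, -0.1]
width: 0.999
gripper_force: 0.0
```

```bash
python3 - <<'E'
from h import *
p,R,s=pose(); print(p,R.round(3),s['joints'].round(2))
im=grab('wrist'); np.savez('w0.npz',**im); save(im,'w0',k=1.5); print(im['tool_from_camera'],im['c'])
E
```

```text
[ 0.44483715 -0.21257008  0.35140108] [[ 0.999 -0.048 -0.001]
 [-0.048 -0.999 -0.   ]
 [-0.001  0.    -1.   ]] [ 0.47  0.14 -0.15  1.67  0.02  1.33 -1.31]
[[-3.98588780e-04 -9.54065796e-01 -2.99596892e-01  8.22766958e-02]
 [ 9.99999849e-01 -2.66730269e-04 -4.81014646e-04 -2.36842410e-04]
 [ 3.79008062e-04 -2.99597038e-01  9.54065758e-01 -1.58261953e-01]
 [ 0.00000000e+00  0.00000000e+00  0.00000000e+00  1.00000000e+00]] [ 0.52715704 -0.21627595  0.50959734]
```

View pics/w0.png

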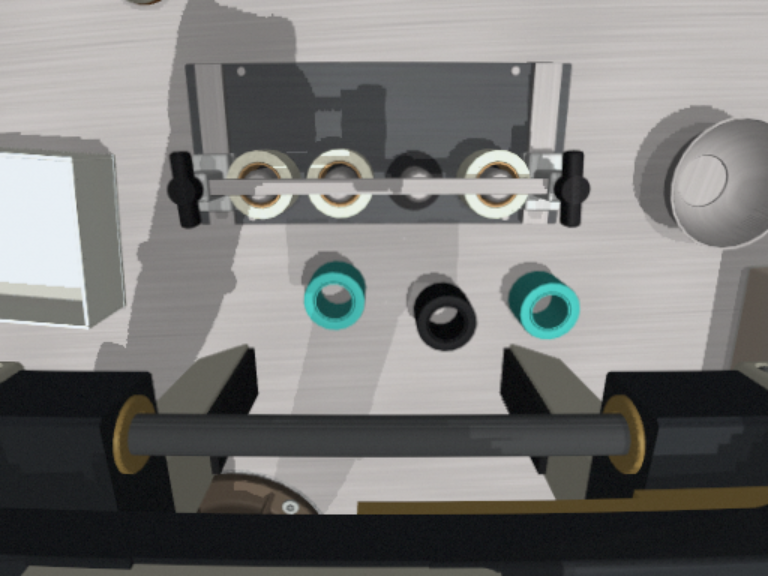

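Wrist view from above the stand: handles at (185,188) for clamp1 and (572,188) for clamp0. Rolls are at (262,184), (340,184) and (497,184), with the empty spindle at (418,182). The tub is on the left.

```bash
cat > meas.py <<'E'
from h import *
def handles(im,boxes,zp=.114):
    out=[]; P=cloud(im); v,u=np.mgrid[:384,:512]
    for a,b,c,d in boxes:
        m=((im['pixels'].max(2)<60)&(u>=a/1.5)&(u<=c/1.5)&(v>=b/1.5)&(v<=d/1.5)).astype(np.uint8)
        n,l,st,ce=cv2.connectedComponentsWithStats(m); m=l==1+st[1:,4].argmax()
        zs=P[:,:,2][m]; top=np.median(zs[zs>np.nanpercentile(zs,60)])
        q=plane(im,np.c_[u[m],v[m]],zp)[:,:2].astype(np.float32); r=cv2.minAreaRect(q); f=cv2.fitLine(q,cv2.DIST_L2,0,.01,.01).ravel()
        ang=np.arctan2(f[1],f[0]); ang=(ang+np.pi/2)%np.pi-np.pi/2
        print('handle',np.round(r[0],4),np.round(r[1],3),'yaw',round(ang,3),'top z',round(float(top),4)); out.append((r[0],ang))
    return out
E
python3 - <<'E'
from meas import *
im=dict(np.load('w0.npz')); P=cloud(im); Z=P[:,:,2]; px=im['pixels'].astype(int); hsv=cv2.cvtColor(im['pixels'],cv2.COLOR_RGB2HSV)
v,u=np.mgrid[:384,:512]
def box(a,b,c,d): return (u>=a/1.5)&(u<=c/1.5)&(v>=b/1.5)&(v<=d/1.5)
h=handles(im,[(155,145,205,235),(548,145,600,235)])
a,b=np.array(h[0][0]),np.array(h[1][0]); d=a-b; print('mid',(a+b)/2,'len',np.linalg.norm(d),'yaw',-np.arctan2(d[0],d[1]))
m=box(225,175,530,195)&(Z>.077)&(Z<.088); q=P[m]; f=cv2.fitLine(q[:,:2].astype(np.float32),cv2.DIST_HUBER,0,.01,.01).ravel(); print('bar',np.nanmedian(q,0),f)
for b in ((225,140,300,225),(302,140,377,225),(460,140,533,225)):
    mm=box(*b); m=(Z>.05)&(Z<.07)&mm&(px.min(2)>140); q=P[m]; r=cv2.minEnclosingCircle(q[:,:2].astype(np.float32)); print('roll',r,np.nanmedian(q[:,2]))
for b in ((300,255,370,335),(410,275,480,355),(505,265,582,342)):
    m=box(*b)&(Z>.04)&(Z<.06); q=P[m]; print('look',cv2.minEnclosingCircle(q[:,:2].astype(np.float32)),np.nanmedian(q[:,2]))
im=dict(np.load('scene0.npz')); im['pixels']=im['pixels']
handles(im,[(205,235,232,268),(360,235,385,268)])
E
```

```text
handle [ 0.4978 -0.0525] [0.028 0.062] yaw -0.008 top z 0.1146
handle [ 0.4828 -0.3749] [0.03  0.061] yaw 0.04 top z 0.1145
mid [ 0.49031092 -0.21372626] len 0.3227870415154973 yaw -0.04637041284734192
bar [ 0.48987034 -0.21297049  0.08231862] [ 0.04849113  0.99882364  0.4898479  -0.21329808]
roll ((0.4940851628780365, -0.10207543522119522), 0.032059043645858765) 0.06322063883319406
roll ((0.49192678928375244, -0.17748163640499115), 0.031925372779369354) 0.06326654386591751
roll ((0.4845150113105774, -0.32457220554351807), 0.03173762932419777) 0.06317444653383075
look ((0.3721243441104889, -0.1624535620212555), 0.031785547733306885) 0.05003663643369846
look ((0.34296315908432007, -0.2789541184902191), 0.03200976550579071) 0.0497187010725306
look ((0.35149258375167847, -0.38656798005104065), 0.032929591834545135) 0.04965048783927642
handle [ 0.4933 -0.3731] [0.073 0.022] yaw 0.108 top z 0.113
handle [ 0.5227 -0.0477] [0.033 0.019] yaw -0.108 top z 0.1128
```

>>> {"method": "carry_out", "body": {
  "commands": [
    [0.6,0.2265,0.8175,0.6,0,0,0],
    [0.6,0.2265,0.8175,0.6,0,0,0],
    [0.6,0.2265,0.8175,0.6,0,0,0],
    [0.6,0.2265,0.8175,0.6,0,0,0],
    [0.6,0.2265,0.8175,0.6,0,0,0],
    [0.6,0.2265,0.8175,0.6,0,0,0],
    [0.6,0.2265,0.8175,0.6,0,0,0],
    [0.6,0.2265,0.8175,0.6,0,0,0]
  ]
}}

```text
clock: 3.25
position: [0.481, -0.3806, 0.2309]
ee_rot: [3.14, -0.081, -0.001]
force: [-0.1, -0.1, 1.0]
width: 0.597
gripper_force: 0.0
```

>>> {"method": "carry_out", "body": {
  "commands": [
    [0.6,0,0,0.8,0,0,0],
    [0.6,0,0,0.8,0,0,0],
    [0.6,0,0,0.8,0,0,0],
    [0.6,0,0,0.6,0,0,0],
    [0.6,0,0,0,0,0,0],
    [0.6,0,0,0,0,0,0]
  ]
}}

```text
clock: 3.85
position: [0.4815, -0.3793, 0.1569]
ee_rot: [3.14, -0.08, -0.001]
force: [-0.7, -0.1, 0.1]
width: 0.597
gripper_force: 0.0
```

```bash
python3 - <<'E'
from h import *
p,R,s=pose(); print(p,R.round(3),s['joints'].round(2))
im=grab('wrist'); save(im,'w1',k=1.5)
E
```

```text
[ 0.48147716 -0.37927618  0.15692069] [[ 0.999 -0.051 -0.001]
 [-0.051 -0.999 -0.   ]
 [-0.001  0.    -1.   ]] [ 0.63  0.48 -0.07  1.68  0.04  0.98 -1.08]
```

View pics/w1.png

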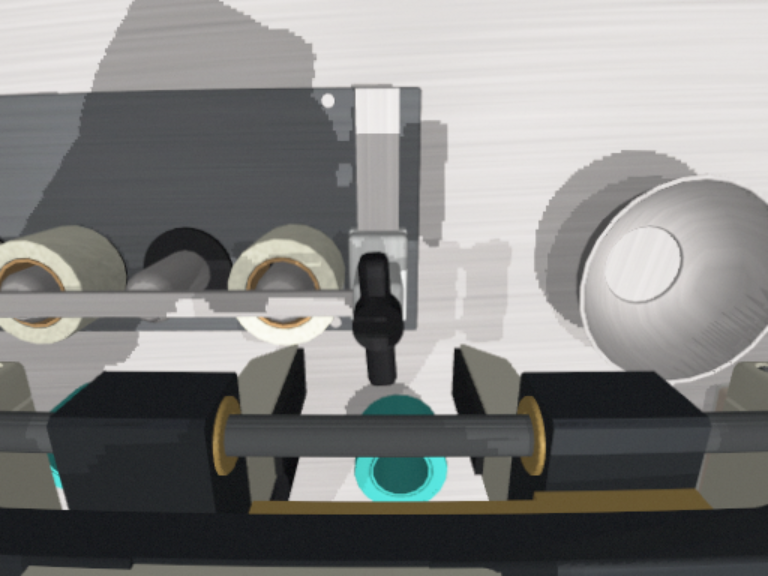

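The wrist view shows clamp0's handle running (373,255) to (382,380), with a round hub at (378,318) between the fingers. I'll check the hub's height before descending.

```bash
python3 - <<'E'
from h import *
im=grab('wrist'); P=cloud(im)
for r in (175,185,195,205,212,220,228,238,248): 
    print(r,[tuple((P[r,c]*1000).round().astype(int)) if np.isfinite(P[r,c,0]) else None for c in (240,246,251,256,262,268)])
E
```

```text
175 [(np.int64(513), np.int64(-372), np.int64(110)), (np.int64(513), np.int64(-376), np.int64(113)), (np.int64(513), np.int64(-380), np.int64(113)), (np.int64(513), np.int64(-383), np.int64(112)), (np.int64(494), np.int64(-389), np.int64(39)), (np.int64(494), np.int64(-394), np.int64(38))]
185 [(np.int64(507), np.int64(-372), np.int64(112)), (np.int64(507), np.int64(-376), np.int64(114)), (np.int64(507), np.int64(-379), np.int64(115)), (np.int64(507), np.int64(-383), np.int64(115)), (np.int64(495), np.int64(-387), np.int64(75)), (np.int64(484), np.int64(-394), np.int64(39))]
195 [(np.int64(499), np.int64(-371), np.int64(111)), (np.int64(500), np.int64(-376), np.int64(115)), (np.int64(500), np.int64(-379), np.int64(115)), (np.int64(499), np.int64(-382), np.int64(114)), None, (np.int64(490), np.int64(-392), np.int64(87))]
205 [(np.int64(492), np.int64(-371), np.int64(111)), (np.int64(492), np.int64(-375), np.int64(114)), (np.int64(492), np.int64(-379), np.int64(114)), (np.int64(492), np.int64(-382), np.int64(115)), (np.int64(491), np.int64(-386), np.int64(112)), (np.int64(482), np.int6
[... 740 characters left out ...]
), np.int64(114)), (np.int64(475), np.int64(-381), np.int64(114)), (np.int64(474), np.int64(-386), np.int64(112)), (np.int64(425), np.int64(-393), np.int64(1))]
238 [None, (np.int64(468), np.int64(-374), np.int64(114)), (np.int64(468), np.int64(-377), np.int64(114)), (np.int64(467), np.int64(-381), np.int64(113)), (np.int64(466), np.int64(-385), np.int64(112)), (np.int64(413), np.int64(-393), np.int64(1))]
248 [(np.int64(401), np.int64(-361), np.int64(-1)), (np.int64(459), np.int64(-373), np.int64(112)), (np.int64(460), np.int64(-377), np.int64(114)), (np.int64(460), np.int64(-381), np.int64(114)), (np.int64(458), np.int64(-385), np.int64(112)), (np.int64(399), np.int64(-393), np.int64(-1))]
```

>>> {"method": "carry_out", "body": {
  "commands": [
    [0.6,0,0,0.62,0,0,0],
    [0.6,0,0,0.62,0,0,0],
    [0.6,0,0,0.62,0,0,0],
    [0.6,0,0,0.62,0,0,0],
    [0.6,0,0,0,0,0,0],
    [0,0,0,0,0,0,0],
    [0,0,0,0,0,0,0],
    [0,0,0,0,0,0,0]
  ],
  "squeeze": 25
}}

```text
clock: 4.75
position: [0.4827, -0.3788, 0.0959]
ee_rot: [3.14, -0.078, 0.002]
force: [0.5, 0.4, -0.3]
width: 0.387
gripper_force: 0.0
```

>>> {"method": "carry_out", "body": {
  "commands": [
    [0,0,0,0,0,0,0],
    [0,0,0,0,0,0,-0.5],
    [0,0,0,0,0,0,-0.5],
    [0,0,0,0,0,0,-0.5],
    [0,0,0,0,0,0,-0.5],
    [0,0,0,0,0,0,0]
  ]
}}

```text
clock: 5.35
position: [0.4823, -0.3788, 0.0952]
ee_rot: [3.132, 0.237, 0.001]
force: [-0.4, -0.7, 0.8]
width: 0.151
gripper_force: 25.0
```

```bash
python3 - <<'E'
from h import *
p,R,s=pose(); print(p,R.round(3),s['width'],s['force'],s['ft_torque'],s['gripper_force'])
im=grab('wrist'); save(im,'w2')
E
```

```text
[ 0.48231319 -0.3787871   0.09516967] [[ 0.989  0.151  0.001]
 [ 0.151 -0.989 -0.001]
 [ 0.001  0.001 -1.   ]] 0.15055403935450382 [-0.39062286 -0.7225193   0.78103618] [-0.0582711   0.0187393   0.04523397] 24.997097302693874
```

View pics/w2.png

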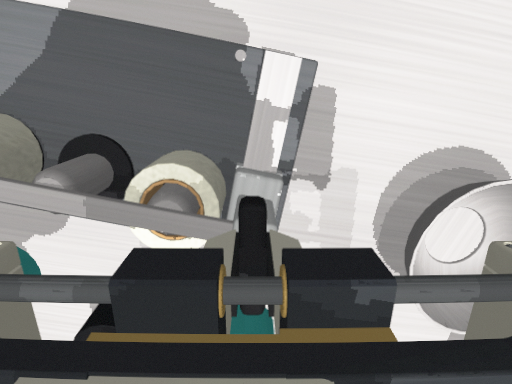

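The handle bar (about x=252 in the picture) is gripped at 14 mm and turns with the tool, so I continue to free.

>>> {"method": "carry_out", "body": {
  "commands": [
    [0,0,0,0,0,0,-0.95],
    [0,0,0,0,0,0,-0.95],
    [0,0,0,0,0,0,-0.95],
    [0,0,0,0,0,0,-0.95],
    [0,0,0,0,0,0,-0.95],
    [0,0,0,0,0,0,-0.95],
    [0,0,0,0,0,0,-0.95],
    [0,0,0,0,0,0,-0.95]
  ]
}}

```text
clock: 6.2
position: [0.4821, -0.3784, 0.0951]
ee_rot: [2.82, 1.384, -0.0]
force: [-1.3, -0.2, 1.8]
width: 0.153
gripper_force: 25.0
```

>>> {"method": "carry_out", "body": {
  "commands": [
    [0,0,0,0,0,0,-0.95],
    [0,0,0,0,0,0,-0.95],
    [0,0,0,0,0,0,0],
    [0,0,0,0,0,0,0],
    [0,0,0,0,0,0,0]
  ]
}}

```text
clock: 6.7
position: [0.482, -0.3785, 0.095]
ee_rot: [2.68, 1.639, -0.0]
force: [-1.6, 0.7, 4.9]
width: 0.148
gripper_force: 24.8
```

```bash
python3 - <<'E'
from h import *
p,R,s=pose(); print(p,np.arctan2(R[1,0],R[0,0]),s['width'],s['force'],s['ft_torque'],s['joints'].round(2))
E
```

```text
[ 0.48204686 -0.37846132  0.09495199] 1.0980294153427679 0.1475686966273166 [-1.6339231   0.74155503  4.87886208] [ 0.13435592  0.29970505 -0.03376753] [ 0.83  0.58 -0.37  1.72  0.26  0.89 -0.12]
```

>>> {"method": "carry_out", "body": {
  "commands": [
    [0.6,0,0,0,0,0,0],
    [0.6,0,0,0,0,0,0],
    [0.6,0,0,-0.4,0,0,0],
    [0.6,0,0,-0.8,0,0,0],
    [0.6,0,0,-0.8,0,0,0],
    [0.6,0,0,-0.6,0,0,0.9],
    [0.6,0,0,0,0,0,1],
    [0.6,0,0,0,0,0,1]
  ]
}}

```text
clock: 7.5
position: [0.4826, -0.3786, 0.1612]
ee_rot: [2.888, 1.232, 0.002]
force: [-0.9, 0.3, 0.0]
width: 0.598
gripper_force: 0.0
```

>>> {"method": "carry_out", "body": {
  "commands": [
    [0.6,0,0,0,0,0,1],
    [0.6,0,0,0,0,0,1],
    [0.6,0,0,0,0,0,1],
    [0.6,0,0,0,0,0,1],
    [0.6,0,0,0,0,0,1],
    [0.6,0,0,0,0,0,1],
    [0.6,0,0,0,0,0,1],
    [0.6,0,0,0,0,0,1]
  ]
}}

```text
clock: 8.3
position: [0.4824, -0.3783, 0.1604]
ee_rot: [3.141, 0.01, 0.001]
force: [-1.0, -0.1, -0.0]
width: 0.602
gripper_force: 0.0
```

```bash
cat >> h.py <<'E'
def to(x,y,z):
    p,R,s=pose(); d=R.T@(np.array([x,y,z])-p)/.025
    print('pos',p.round(4),'yaw',round(np.arctan2(R[1,0],R[0,0]),4),'tilt',R[:2,2].round(4),'j',s['joints'].round(2)); print('units',d.round(2))
def stand(x,y,o=(.490,-.2133),yaw=-.0475):
    c,s=np.cos(yaw),np.sin(yaw); return np.array([o[0]+c*x-s*y,o[1]+s*x+c*y])
E
python3 -c "
from h import *
to(.4978,-.0485,.155)"
```

```text
pos [ 0.4824 -0.3783  0.1604] yaw 0.0066 tilt [ 0.0007 -0.0001] j [ 0.67  0.48 -0.13  1.68  0.07  0.99 -1.05]
units [  0.7  -13.19   0.22]
```

>>> {"method": "carry_out", "body": {
  "commands": [
    [0.6,0,0,0.2,0,0,0.55],
    [0.6,0,-0.94,0,0,0,0],
    [0.6,0,-0.94,0,0,0,0],
    [0.6,0,-0.94,0,0,0,0],
    [0.6,0,-0.94,0,0,0,0],
    [0.6,0,-0.94,0,0,0,0],
    [0.6,0,-0.94,0,0,0,0],
    [0.6,0,-0.94,0,0,0,0]
  ]
}}

```text
clock: 9.1
position: [0.4897, -0.213, 0.1554]
ee_rot: [3.141, -0.07, 0.001]
force: [0.6, 0.9, -0.2]
width: 0.598
gripper_force: 0.0
```

>>> {"method": "carry_out", "body": {
  "commands": [
    [0.6,0,-0.94,0,0,0,0],
    [0.6,0,-0.94,0,0,0,0],
    [0.6,0,-0.94,0,0,0,0],
    [0.6,0,-0.94,0,0,0,0],
    [0.6,0,-0.94,0,0,0,0],
    [0.6,0,-0.94,0,0,0,0],
    [0.6,0,-0.94,0,0,0,0],
    [0.6,0,0,0,0,0,0]
  ]
}}

```text
clock: 9.9
position: [0.4972, -0.0458, 0.1555]
ee_rot: [-3.139, 0.062, -0.002]
force: [0.6, 0.1, -0.5]
width: 0.599
gripper_force: 0.0
```

>>> {"method": "carry_out", "body": {
  "commands": [
    [0.6,0,0,0,0,0,0]
  ]
}}

```text
clock: 10.0
position: [0.4969, -0.0494, 0.1552]
ee_rot: [3.141, -0.068, 0.001]
force: [-0.3, -0.1, -0.3]
width: 0.599
gripper_force: 0.0
```

```bash
python3 -c "
from meas import *
to(.4978,-.0485,.095)
im=grab('wrist');save(im,'w3')
handles(im,[(330,200,430,385)])
"
```

```text
pos [ 0.4969 -0.0494  0.1552] yaw -0.0431 tilt [ 0.0007 -0.0001] j [ 0.17  0.32 -0.22  1.95  0.09  0.88 -1.71]
units [ 0.03 -0.04  2.41]
handle [ 0.5007 -0.0496] [0.023 0.063] yaw -0.003 top z 0.1146
```

View pics/w3.png

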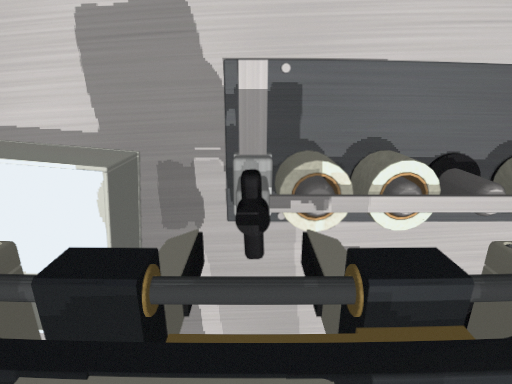

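Clamp1's handle (251,212) is centred between the fingers. I descend, grip and turn it.

>>> {"method": "carry_out", "body": {
  "commands": [
    [0.6,0,0,0.6,0,0,0],
    [0.6,0,0,0.6,0,0,0],
    [0.6,0,0,0.6,0,0,0],
    [0.6,0,0,0.6,0,0,0],
    [0.4,0,0,0,0,0,0],
    [0,0,0,0,0,0,0],
    [0,0,0,0,0,0,0],
    [0,0,0,0,0,0,0]
  ]
}}

```text
clock: 10.85
position: [0.4973, -0.05, 0.0955]
ee_rot: [3.141, -0.07, 0.002]
force: [-0.0, -0.1, -0.5]
width: 0.304
gripper_force: 0.0
```

>>> {"method": "carry_out", "body": {
  "commands": [
    [0,0,0,0,0,0,0],
    [0,0,0,0,0,0,-0.5],
    [0,0,0,0,0,0,-0.95],
    [0,0,0,0,0,0,-0.95],
    [0,0,0,0,0,0,-0.95],
    [0,0,0,0,0,0,-0.95],
    [0,0,0,0,0,0,-0.95],
    [0,0,0,0,0,0,-0.95]
  ]
}}

```text
clock: 11.65
position: [0.497, -0.049, 0.0952]
ee_rot: [-3.01, -0.898, -0.002]
force: [0.1, 2.2, 0.7]
width: 0.15
gripper_force: 25.0
```

>>> {"method": "carry_out", "body": {
  "commands": [
    [0,0,0,0,0,0,-0.95],
    [0,0,0,0,0,0,-0.95],
    [0,0,0,0,0,0,-0.95],
    [0,0,0,0,0,0,-0.95],
    [0,0,0,0,0,0,-0.95],
    [0,0,0,0,0,0,0],
    [0,0,0,0,0,0,0],
    [0,0,0,0,0,0,0]
  ]
}}

```text
clock: 12.45
position: [0.4971, -0.0489, 0.0952]
ee_rot: [-2.719, -1.573, -0.002]
force: [-0.6, 5.2, 6.1]
width: 0.148
gripper_force: 25.0
```

```bash
python3 -c "
from h import *
t=stand(.08,.165); print(t); to(t[0],t[1],.095); s=arm.observe(); print(s['width'],s['ft_torque'])
"
```

```text
[ 0.57774432 -0.05228468]
pos [ 0.4971 -0.0489  0.0952] yaw 1.0488 tilt [0.0009 0.0006] j [ 0.36  0.44 -0.48  2.    0.29  0.77 -0.81]
units [1.49 2.86 0.01]
0.14838084344089067 [1.04323503 0.17234199 0.0925791 ]
```

>>> {"method": "carry_out", "body": {
  "commands": [
    [0,0.19,0.37,0,0,0,0],
    [0,0.19,0.37,0,0,0,0],
    [0,0.19,0.37,0,0,0,0],
    [0,0.19,0.37,0,0,0,0],
    [0,0.19,0.37,0,0,0,0],
    [0,0.19,0.37,0,0,0,0],
    [0,0.19,0.37,0,0,0,0],
    [0,0.19,0.37,0,0,0,0]
  ]
}}

```text
clock: 13.25
position: [0.5765, -0.0523, 0.0946]
ee_rot: [-2.716, -1.571, 0.01]
force: [-36.7, 8.4, 38.2]
width: 0.148
gripper_force: 25.0
```

>>> {"method": "carry_out", "body": {
  "commands": [
    [0,0,0,0,0,0,0],
    [0,0,0,0,0,0,0],
    [0,0,0,0,0,0,0],
    [0.6,0,0,0,0,0,0],
    [0.6,0,0,0,0,0,0],
    [0.6,0,0,-0.5,0,0,0],
    [0.6,0,0,-1,0,0,0],
    [0.6,0,0,-1,0,0,0]
  ]
}}

```text
clock: 14.05
position: [0.5799, -0.0539, 0.1585]
ee_rot: [2.719, 1.574, -0.0]
force: [0.8, -0.2, -0.4]
width: 0.537
gripper_force: 0.0
```

>>> {"method": "carry_out", "body": {
  "commands": [
    [0.9,0,0,-1,0,0,0],
    [0.9,0,0,-1,0,0,0],
    [0.9,0,0,-1,0,0,0],
    [0.9,0,0,-1,0,0,0],
    [0.9,0,0,-1,0,0,0],
    [0.9,0,0,0,0,0,0]
  ]
}}

```text
clock: 14.65
position: [0.5818, -0.0535, 0.2869]
ee_rot: [2.716, 1.572, 0.009]
force: [0.2, -0.4, -0.0]
width: 0.897
gripper_force: 0.0
```

```bash
python3 -c "
from h import *
t=stand(0,.111); print(t); to(t[0],t[1],.15)
im=grab('scene'); np.savez('s1.npz',**im); save(im,'s1',(110,130,410,260),2.5)
"
```

```text
[ 0.49527052 -0.1024252 ]
pos [ 0.5818 -0.0535  0.2869] yaw 1.0494 tilt [ 0.007  -0.0005] j [ 0.37  0.37 -0.51  1.56  0.19  1.25 -0.69]
units [-3.44 -2.06  5.45]
```

View pics/s1.png

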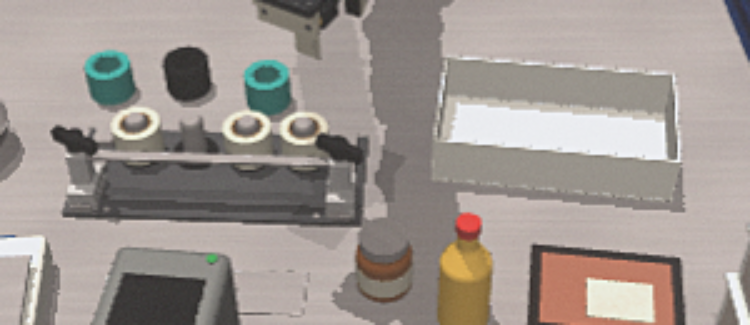

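The keeper is drawn back. The bar is in front of the rolls, both handles are free, and the tub and bystanders are unmoved. First is roll3, at the right end. The current yaw suits a diagonal grip.

>>> {"method": "carry_out", "body": {
  "commands": [
    [0.9,-0.57,-0.34,0.7,0,0,0],
    [0.9,-0.57,-0.34,0.7,0,0,0],
    [0.9,-0.57,-0.34,0.7,0,0,0],
    [0.9,-0.57,-0.34,0.7,0,0,0],
    [0.9,-0.57,-0.34,0.7,0,0,0],
    [0.9,-0.57,-0.34,0.7,0,0,0],
    [0.9,0,0,0,0,0,0],
    [0.9,0,0,0,0,0,0]
  ]
}}

```text
clock: 15.5
position: [0.4931, -0.1024, 0.1773]
ee_rot: [-2.718, -1.574, 0.0]
force: [0.4, 0.6, 0.7]
width: 0.9
gripper_force: 0.0
```

```bash
python3 - <<'E'
from h import *
to(.4945,-.1022,.032)
im=grab('wrist'); np.savez('w4.npz',**im); P=cloud(im); Z=P[:,:,2]; px=im['pixels']
m=(Z>.058)&(Z<.067)&(px.min(2)>120)
n,l,st,ce=cv2.connectedComponentsWithStats(m.astype(np.uint8))
for i in range(1,n):
    if st[i,4]>300: q=P[l==i]; print(cv2.minEnclosingCircle(q[:,:2].astype(np.float32)),np.median(q[:,2]),ce[i])
im=grab('scene'); P=cloud(im); Z=P[:,:,2]
m=(Z>.070)&(Z<.08)&(P[:,:,1]>.05)&(P[:,:,1]<.42)&(P[:,:,0]>.3)&(P[:,:,0]<.62); q=P[m][:,:2].astype(np.float32)
print(len(q),cv2.minAreaRect(q),q.min(0),q.max(0))
save(im,'x')
E
```

```text
pos [ 0.4931 -0.1024  0.1773] yaw 1.0498 tilt [-0.0004  0.0002] j [ 0.49  0.34 -0.5   1.9   0.2   0.95 -0.62]
units [0.03 0.05 5.81]
((0.4948907792568207, -0.10267754644155502), 0.03187931329011917) 0.0632152278525013 [253.46718903 186.60381978]
((0.4926760494709015, -0.17723917961120605), 0.03195755183696747) 0.06295413966718752 [288.88145695 248.67682119]
347 ((0.4680839776992798, 0.22992075979709625), (0.30817723274230957, 0.17701056599617004), 82.27403259277344) [0.3657926  0.06626628] [0.57322884 0.3905939 ]
```

>>> {"method": "carry_out", "body": {
  "commands": [
    [0.9,0.04,0.06,0.8,0,0,0],
    [0.9,0,0,0.8,0,0,0],
    [0.9,0,0,0.8,0,0,0],
    [0.9,0,0,0.8,0,0,0],
    [0.9,0,0,0.8,0,0,0],
    [0.9,0,0,0.8,0,0,0],
    [0.9,0,0,0.6,0,0,0],
    [0.9,0,0,0.4,0,0,0]
  ]
}}

```text
clock: 16.4
position: [0.4959, -0.1017, 0.0317]
ee_rot: [2.717, 1.576, 0.001]
force: [0.0, 0.7, 0.3]
width: 0.897
gripper_force: 0.0
```

>>> {"method": "carry_out", "body": {
  "commands": [
    [0.9,0,0,0,0,0,0],
    [0,0,0,0,0,0,0],
    [0,0,0,0,0,0,0],
    [0,0,0,0,0,0,0],
    [0,0,0,-0.2,0,0,0],
    [0,0,0,-0.5,0,0,0],
    [0,0,0,-0.5,0,0,0],
    [0,0,0,-0.5,0,0,0]
  ],
  "squeeze": 20
}}

```text
clock: 17.2
position: [0.4951, -0.1023, 0.0763]
ee_rot: [2.718, 1.575, 0.001]
force: [-0.2, 0.2, -1.8]
width: 0.7
gripper_force: 20.0
```

>>> {"method": "carry_out", "body": {
  "commands": [
    [0,0,0,-0.8,0,0,0],
    [0,0,0,-0.8,0,0,0],
    [0,0,0,-0.8,0,0,0],
    [0,0,0,-0.8,0,0,0],
    [0,0,0,-0.8,0,0,0],
    [0,0,0,0,0,0,-0.97],
    [0,0,0,0,0,0,-0.97],
    [0,0,0,0,0,0,-0.97]
  ]
}}

```text
clock: 18.0
position: [0.4949, -0.1022, 0.176]
ee_rot: [2.456, 1.957, 0.001]
force: [0.4, 0.0, -2.2]
width: 0.7
gripper_force: 20.0
```

>>> {"method": "carry_out", "body": {
  "commands": [
    [0,0,0,0,0,0,-0.97],
    [0,0,0,0,0,0,0],
    [0,0,0,0,0,0,0]
  ]
}}

```text
clock: 18.3
position: [0.4948, -0.1023, 0.1754]
ee_rot: [2.366, 2.066, 0.001]
force: [1.0, -0.3, -1.4]
width: 0.7
gripper_force: 20.0
```

```bash
cat >> h.py <<'E'
def tub():
    im=grab('scene'); P=cloud(im); Z=P[:,:,2]
    m=(Z>.070)&(Z<.08)&(P[:,:,1]>.03)&(P[:,:,1]<.46)&(P[:,:,0]>.28)&(P[:,:,0]<.66)&(im['pixels'].min(2)>110)
    n,l,st,ce=cv2.connectedComponentsWithStats(cv2.dilate(m.astype(np.uint8),np.ones((5,5)))); m&=l==1+st[1:,4].argmax()
    q=P[m][:,:2].astype(np.float32); r=cv2.minAreaRect(q); print('tub',len(q),r); return r,im
E
python3 -c "
from h import *
r,im=tub(); to(.4814,.329,.16)"
```

```text
tub 341 ((0.47000908851623535, 0.2293720245361328), (0.30806130170822144, 0.17787490785121918), 82.23721313476562)
pos [ 0.4948 -0.1023  0.1752] yaw 1.4359 tilt [ 0.0005 -0.0002] j [ 0.56  0.36 -0.59  1.89  0.24  0.96 -0.28]
units [17.02 -2.85  0.61]
```

>>> {"method": "carry_out", "body": {
  "commands": [
    [0,0.946,-0.158,0,0,0,0],
    [0,0.946,-0.158,0,0,0,0],
    [0,0.946,-0.158,0,0,0,0],
    [0,0.946,-0.158,0,0,0,0],
    [0,0.946,-0.158,0,0,0,0],
    [0,0.946,-0.158,0,0,0,0],
    [0,0.946,-0.158,0,0,0,0],
    [0,0.946,-0.158,0,0,0,0]
  ]
}}

```text
clock: 19.15
position: [0.4883, 0.0905, 0.175]
ee_rot: [2.365, 2.067, 0.0]
force: [0.9, 0.6, -1.4]
width: 0.7
gripper_force: 20.0
```

>>> {"method": "carry_out", "body": {
  "commands": [
    [0,0.946,-0.158,0,0,0,0],
    [0,0.946,-0.158,0,0,0,0],
    [0,0.946,-0.158,0,0,0,0],
    [0,0.946,-0.158,0,0,0,0],
    [0,0.946,-0.158,0,0,0,0],
    [0,0.946,-0.158,0,0,0,0],
    [0,0.946,-0.158,0,0,0,0],
    [0,0.946,-0.158,0,0,0,0]
  ]
}}

```text
clock: 19.95
position: [0.4819, 0.2821, 0.1749]
ee_rot: [2.365, 2.067, -0.0]
force: [0.0, -0.0, -1.5]
width: 0.703
gripper_force: 20.0
```

>>> {"method": "carry_out", "body": {
  "commands": [
    [0,0.946,-0.158,0,0,0,0],
    [0,0.946,-0.158,0,0,0,0],
    [0,0,0,0.6,0,0,0],
    [0,0,0,0,0,0,0],
    [0,0,0,0,0,0,0]
  ]
}}

```text
clock: 20.45
position: [0.4803, 0.3277, 0.1592]
ee_rot: [2.364, 2.068, -0.003]
force: [0.5, -0.0, -1.5]
width: 0.706
gripper_force: 20.0
```

```bash
python3 -c "
from h import *
r,im=tub(); to(.4825,.329,.026); im=grab('wrist'); save(im,'w5')"
```

```text
tub 311 ((0.4693364202976227, 0.22982868552207947), (0.30818870663642883, 0.1773354709148407), 82.46649932861328)
pos [0.4807 0.3279 0.1596] yaw 1.4369 tilt [-0.0003 -0.0011] j [-0.24  0.51 -0.64  1.72  0.35  1.02 -1.14]
units [0.06 0.07 5.35]
```

View pics/w5.png

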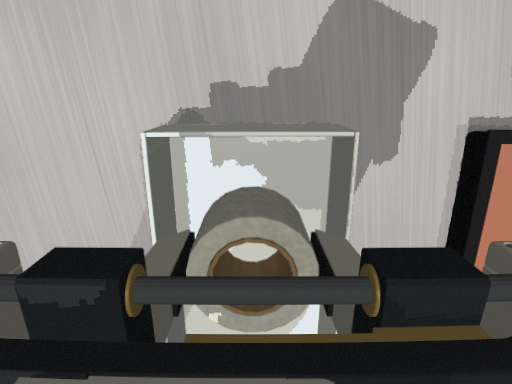

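The roll hangs upright, centred (252,270) between the tub walls. I lower and release it.

>>> {"method": "carry_out", "body": {
  "commands": [
    [0,0.06,0.07,0.8,0,0,0],
    [0,0,0,0.8,0,0,0],
    [0,0,0,0.8,0,0,0],
    [0,0,0,0.8,0,0,0],
    [0,0,0,0.8,0,0,0],
    [0,0,0,0.6,0,0,0],
    [0,0,0,0.5,0,0,0],
    [0,0,0,0.25,0,0,0]
  ]
}}

```text
clock: 21.35
position: [0.4824, 0.3299, 0.0251]
ee_rot: [2.364, 2.069, -0.001]
force: [0.3, -0.0, -1.5]
width: 0.699
gripper_force: 20.0
```

>>> {"method": "carry_out", "body": {
  "commands": [
    [0,0,0,0,0,0,0],
    [0,0,0,0,0,0,0],
    [0.88,0,0,0,0,0,0],
    [0.88,0,0,0,0,0,0],
    [0.88,0,0,0,0,0,0],
    [0.88,0,0,-0.3,0,0,0],
    [0.88,0,0,-0.8,0,0,0],
    [0.88,0,0,-1,0,0,0]
  ]
}}

```text
clock: 22.15
position: [0.4818, 0.33, 0.0789]
ee_rot: [-2.363, -2.07, 0.003]
force: [1.0, 0.6, -0.2]
width: 0.879
gripper_force: 0.0
```

>>> {"method": "carry_out", "body": {
  "commands": [
    [0.88,0,0,-1,0,0,0],
    [0.88,0,0,-1,0,0,0],
    [0.88,0,0,-1,0,0,0],
    [0.88,0,0,-1,0,0,0],
    [0.88,0,0,0,0,0,0]
  ]
}}

```text
clock: 22.65
position: [0.4836, 0.3321, 0.1827]
ee_rot: [2.363, 2.07, 0.01]
force: [0.9, 0.5, 0.8]
width: 0.882
gripper_force: 0.0
```

```bash
cat >> h.py <<'E'
def tops(name='wrist',z0=.045,z1=.067,ymin=None):
    im=grab(name); P=cloud(im); Z=P[:,:,2]; m=(Z>z0)&(Z<z1)&(im['pixels'].min(2)>100)
    if ymin is not None: m&=P[:,:,1]>ymin
    n,l,st,ce=cv2.connectedComponentsWithStats(m.astype(np.uint8))
    for i in range(1,n):
        if st[i,4]>100: q=P[l==i]; print('top',st[i,4],np.round(cv2.minEnclosingCircle(q[:,:2].astype(np.float32))[0],4),round(cv2.minEnclosingCircle(q[:,:2].astype(np.float32))[1],4),'z',np.median(q[:,2]).round(4),ce[i].round())
    return im
E
python3 -c "
from h import *
tub(); tops(z0=.048,z1=.06); t=stand(0,.037); print(t); to(t[0],t[1],.18)"
```

```text
tub 342 ((0.4693933129310608, 0.22945654392242432), (0.30793166160583496, 0.17673884332180023), 82.23042297363281)
top 1772 [0.4837 0.3292] 0.032 z 0.0543 [252. 186.]
[ 0.49175684 -0.17634173]
pos [0.4825 0.3305 0.1793] yaw 1.4387 tilt [0.0014 0.0006] j [-0.24  0.5  -0.65  1.7   0.34  1.06 -1.13]
units [-20.05   3.04  -0.04]
```

>>> {"method": "carry_out", "body": {
  "commands": [
    [0.88,0,0,0,0,0,-0.85],
    [0.88,-0.921,0.062,0,0,0,0],
    [0.88,-0.921,0.062,0,0,0,0],
    [0.88,-0.921,0.062,0,0,0,0],
    [0.88,-0.921,0.062,0,0,0,0],
    [0.88,-0.921,0.062,0,0,0,0],
    [0.88,-0.921,0.062,0,0,0,0],
    [0.88,-0.921,0.062,0,0,0,0]
  ]
}}

```text
clock: 23.55
position: [0.4849, 0.1675, 0.1775]
ee_rot: [-2.273, -2.168, 0.003]
force: [0.6, -0.6, -1.0]
width: 0.882
gripper_force: 0.0
```

>>> {"method": "carry_out", "body": {
  "commands": [
    [0.88,-0.921,0.062,0,0,0,0],
    [0.88,-0.921,0.062,0,0,0,0],
    [0.88,-0.921,0.062,0,0,0,0],
    [0.88,-0.921,0.062,0,0,0,0],
    [0.88,-0.921,0.062,0,0,0,0],
    [0.88,-0.921,0.062,0,0,0,0],
    [0.88,-0.921,0.062,0,0,0,0],
    [0.88,-0.921,0.062,0,0,0,0]
  ]
}}

```text
clock: 24.35
position: [0.4885, -0.0168, 0.1776]
ee_rot: [-2.272, -2.168, 0.002]
force: [0.5, -0.0, -0.2]
width: 0.883
gripper_force: 0.0
```

>>> {"method": "carry_out", "body": {
  "commands": [
    [0.88,-0.921,0.062,0,0,0,0],
    [0.88,-0.921,0.062,0,0,0,0],
    [0.88,-0.921,0.062,0,0,0,0],
    [0.88,-0.921,0.062,0,0,0,0],
    [0.88,-0.921,0.062,0,0,0,0],
    [0.88,-0.921,0.062,0,0,0,0],
    [0.88,-0.921,0.062,0,0,0,0],
    [0.88,0,0,0,0,0,0]
  ]
}}

```text
clock: 25.15
position: [0.4914, -0.1809, 0.1772]
ee_rot: [-2.277, -2.163, 0.003]
force: [-1.0, 0.4, -0.3]
width: 0.881
gripper_force: 0.0
```

>>> {"method": "carry_out", "body": {
  "commands": [
    [0.88,0,0,0,0,0,0]
  ]
}}

```text
clock: 25.25
position: [0.4919, -0.1773, 0.1776]
ee_rot: [-2.273, -2.166, 0.001]
force: [-0.9, 0.0, -0.3]
width: 0.88
gripper_force: 0.0
```

```bash
python3 -c "
from h import *
tops(z0=.055); to(.4925,-.177,.032)"
```

```text
top 2196 [ 0.4923 -0.1778] 0.0319 z 0.0632 [252. 187.]
top 1197 [ 0.7293 -0.2228] 0.0307 z 0.0587 [499. 220.]
top 862 [ 0.4846 -0.3233] 0.0319 z 0.063 [252. 317.]
pos [ 0.4921 -0.1764  0.1778] yaw 1.5241 tilt [-0.0012  0.0009] j [ 0.7   0.39 -0.6   1.85  0.26  0.99 -0.05]
units [-0.03  0.03  5.83]
```

>>> {"method": "carry_out", "body": {
  "commands": [
    [0.88,-0.04,0.01,0.8,0,0,0],
    [0.88,0,0,0.8,0,0,0],
    [0.88,0,0,0.8,0,0,0],
    [0.88,0,0,0.8,0,0,0],
    [0.88,0,0,0.8,0,0,0],
    [0.88,0,0,0.8,0,0,0],
    [0.88,0,0,0.6,0,0,0],
    [0.88,0,0,0.4,0,0,0]
  ]
}}

```text
clock: 26.1
position: [0.4923, -0.1768, 0.0323]
ee_rot: [-2.27, -2.17, 0.0]
force: [1.0, 0.6, -0.6]
width: 0.878
gripper_force: 0.0
```

>>> {"method": "carry_out", "body": {
  "commands": [
    [0.88,0,0,0,0,0,0],
    [0,0,0,0,0,0,0],
    [0,0,0,0,0,0,0],
    [0,0,0,0,0,0,0],
    [0,0,0,-0.2,0,0,0],
    [0,0,0,-0.5,0,0,0],
    [0,0,0,-0.5,0,0,0],
    [0,0,0,-0.5,0,0,0]
  ]
}}

```text
clock: 26.9
position: [0.4931, -0.1783, 0.0776]
ee_rot: [2.273, 2.168, 0.001]
force: [0.1, -0.4, -1.1]
width: 0.7
gripper_force: 20.0
```

>>> {"method": "carry_out", "body": {
  "commands": [
    [0,0,0,-0.8,0,0,0],
    [0,0,0,-0.8,0,0,0],
    [0,0,0,-0.8,0,0,0],
    [0,0,0,-0.8,0,0,0],
    [0,0,0,-0.8,0,0,0],
    [0,0,0,0,0,0,0.85],
    [0,0,0,0,0,0,0]
  ]
}}

```text
clock: 27.6
position: [0.4932, -0.1783, 0.1776]
ee_rot: [2.363, 2.067, 0.001]
force: [-1.0, -1.1, -1.2]
width: 0.699
gripper_force: 20.0
```

```bash
python3 -c "
from h import *
tub(); to(.4693,.2297,.16)"
```

```text
tub 333 ((0.4695046544075012, 0.22969168424606323), (0.3073824942111969, 0.17892125248908997), 82.66150665283203)
pos [ 0.4928 -0.1783  0.1769] yaw 1.4401 tilt [ 0.0008 -0.0007] j [ 0.69  0.39 -0.58  1.85  0.25  0.98 -0.13]
units [16.06 -3.06  0.66]
```

>>> {"method": "carry_out", "body": {
  "commands": [
    [0,0.945,-0.18,0,0,0,0],
    [0,0.945,-0.18,0,0,0,0],
    [0,0.945,-0.18,0,0,0,0],
    [0,0.945,-0.18,0,0,0,0],
    [0,0.945,-0.18,0,0,0,0],
    [0,0.945,-0.18,0,0,0,0],
    [0,0.945,-0.18,0,0,0,0],
    [0,0.945,-0.18,0,0,0,0]
  ]
}}

```text
clock: 28.45
position: [0.4814, 0.0148, 0.1758]
ee_rot: [-2.36, -2.073, 0.001]
force: [-0.2, -0.3, -1.4]
width: 0.701
gripper_force: 20.0
```

>>> {"method": "carry_out", "body": {
  "commands": [
    [0,0.945,-0.18,0,0,0,0],
    [0,0.945,-0.18,0,0,0,0],
    [0,0.945,-0.18,0,0,0,0],
    [0,0.945,-0.18,0,0,0,0],
    [0,0.945,-0.18,0,0,0,0],
    [0,0.945,-0.18,0,0,0,0],
    [0,0.945,-0.18,0,0,0,0],
    [0,0.945,-0.18,0,0,0,0]
  ]
}}

```text
clock: 29.25
position: [0.4707, 0.2067, 0.1758]
ee_rot: [-2.36, -2.073, 0.001]
force: [-0.3, 0.2, -1.2]
width: 0.697
gripper_force: 20.0
```

>>> {"method": "carry_out", "body": {
  "commands": [
    [0,0.945,-0.18,0,0,0,0],
    [0,0,0,0.6,0,0,0],
    [0,0,0,0,0,0,0],
    [0,0,0,0,0,0,0]
  ]
}}

```text
clock: 29.65
position: [0.4694, 0.2292, 0.1607]
ee_rot: [-2.362, -2.071, 0.003]
force: [0.4, 0.2, -1.5]
width: 0.697
gripper_force: 20.0
```

```bash
python3 -c "
from h import *
tub(); to(.4693,.2297,.026); tops(z0=.048,z1=.06)"
```

```text
tub 317 ((0.46887364983558655, 0.22979408502578735), (0.30855780839920044, 0.17653733491897583), 82.40827178955078)
pos [0.4699 0.2293 0.1611] yaw 1.4389 tilt [-0.0005 -0.0006] j [-0.05  0.43 -0.68  1.86  0.32  0.96 -1.  ]
units [ 0.02 -0.02  5.4 ]
top 781 [0.4828 0.3793] 0.0732 z 0.0536 [242.   2.]
top 3016 [0.4836 0.3299] 0.0321 z 0.0542 [251.  68.]
top 1026 [0.4472 0.0794] 0.08 z 0.0536 [248. 330.]
```

>>> {"method": "carry_out", "body": {
  "commands": [
    [0,0,0,0.8,0,0,0],
    [0,0,0,0.8,0,0,0],
    [0,0,0,0.8,0,0,0],
    [0,0,0,0.8,0,0,0],
    [0,0,0,0.8,0,0,0],
    [0,0,0,0.6,0,0,0],
    [0,0,0,0.5,0,0,0],
    [0,0,0,0.28,0,0,0]
  ]
}}

```text
clock: 30.55
position: [0.47, 0.2295, 0.0259]
ee_rot: [2.364, 2.069, -0.001]
force: [-0.2, 0.4, -1.5]
width: 0.699
gripper_force: 20.0
```

>>> {"method": "carry_out", "body": {
  "commands": [
    [0,0,0,0,0,0,0],
    [0,0,0,0,0,0,0],
    [0.88,0,0,0,0,0,0],
    [0.88,0,0,0,0,0,0],
    [0.88,0,0,0,0,0,0],
    [0.88,0,0,-0.3,0,0,0],
    [0.88,0,0,-0.8,0,0,0],
    [0.88,0,0,-1,0,0,0]
  ]
}}

```text
clock: 31.35
position: [0.4692, 0.2297, 0.0794]
ee_rot: [-2.362, -2.07, 0.003]
force: [0.6, -0.2, -0.2]
width: 0.88
gripper_force: 0.0
```

>>> {"method": "carry_out", "body": {
  "commands": [
    [0.88,0,0,-1,0,0,0],
    [0.88,0,0,-1,0,0,0],
    [0.88,0,0,-1,0,0,0],
    [0.88,0,0,-1,0,0,0],
    [0.88,0,0,0,0,0,-0.92],
    [0.88,0,0,0,0,0,-0.92],
    [0.88,0,0,0,0,0,-0.92],
    [0.88,0,0,0,0,0,-0.92]
  ]
}}

```text
clock: 32.15
position: [0.4697, 0.23, 0.1797]
ee_rot: [1.939, 2.471, 0.001]
force: [0.5, -0.2, -0.3]
width: 0.881
gripper_force: 0.0
```

>>> {"method": "carry_out", "body": {
  "commands": [
    [0.88,0,0,0,0,0,-0.92],
    [0.88,0,0,0,0,0,0],
    [0.88,0,0,0,0,0,0]
  ]
}}

```text
clock: 32.45
position: [0.4698, 0.2299, 0.1793]
ee_rot: [1.832, 2.552, 0.0]
force: [-0.1, 0.1, 0.6]
width: 0.881
gripper_force: 0.0
```

```bash
python3 -c "
from h import *
tub(); to(.4845,-.3235,.18)"
```

```text
tub 339 ((0.4701039791107178, 0.22939778864383698), (0.3083035945892334, 0.17772532999515533), 82.65243530273438)
pos [0.4698 0.23   0.1792] yaw 1.8962 tilt [0.0002 0.    ] j [ 0.04  0.44 -0.8   1.83  0.36  1.02 -0.58]
units [-21.16  -6.52  -0.03]
```

>>> {"method": "carry_out", "body": {
  "commands": [
    [0.88,-0.92,-0.2835,0,0,0,0],
    [0.88,-0.92,-0.2835,0,0,0,0],
    [0.88,-0.92,-0.2835,0,0,0,0],
    [0.88,-0.92,-0.2835,0,0,0,0],
    [0.88,-0.92,-0.2835,0,0,0,0],
    [0.88,-0.92,-0.2835,0,0,0,0],
    [0.88,-0.92,-0.2835,0,0,0,0],
    [0.88,-0.92,-0.2835,0,0,0,0]
  ]
}}

```text
clock: 33.3
position: [0.4754, 0.0366, 0.1792]
ee_rot: [1.831, 2.552, 0.0]
force: [0.0, 0.1, 0.2]
width: 0.885
gripper_force: 0.0
```

>>> {"method": "carry_out", "body": {
  "commands": [
    [0.88,-0.92,-0.2835,0,0,0,0],
    [0.88,-0.92,-0.2835,0,0,0,0],
    [0.88,-0.92,-0.2835,0,0,0,0],
    [0.88,-0.92,-0.2835,0,0,0,0],
    [0.88,-0.92,-0.2835,0,0,0,0],
    [0.88,-0.92,-0.2835,0,0,0,0],
    [0.88,-0.92,-0.2835,0,0,0,0],
    [0.88,-0.92,-0.2835,0,0,0,0]
  ]
}}

```text
clock: 34.1
position: [0.481, -0.1559, 0.1792]
ee_rot: [1.831, 2.552, -0.0]
force: [-0.1, -0.4, -0.0]
width: 0.879
gripper_force: 0.0
```

>>> {"method": "carry_out", "body": {
  "commands": [
    [0.88,-0.92,-0.2835,0,0,0,0],
    [0.88,-0.92,-0.2835,0,0,0,0],
    [0.88,-0.92,-0.2835,0,0,0,0],
    [0.88,-0.92,-0.2835,0,0,0,0],
    [0.88,-0.92,-0.2835,0,0,0,0],
    [0.88,-0.92,-0.2835,0,0,0,0],
    [0.88,-0.92,-0.2835,0,0,0,0],
    [0.88,0,0,0,0,0,0]
  ]
}}

```text
clock: 34.9
position: [0.485, -0.3274, 0.1786]
ee_rot: [1.837, 2.548, -0.002]
force: [0.3, -0.9, -0.0]
width: 0.883
gripper_force: 0.0
```

>>> {"method": "carry_out", "body": {
  "commands": [
    [0.88,0,0,0,0,0,0],
    [0.88,0,0,0,0,0,0]
  ]
}}

```text
clock: 35.1
position: [0.4861, -0.3221, 0.1791]
ee_rot: [-1.828, -2.555, -0.001]
force: [0.5, -0.2, -0.7]
width: 0.877
gripper_force: 0.0
```

```bash
python3 -c "
from h import *
tops(z0=.055); to(.4845,-.3235,.032)"
```

```text
top 2080 [ 0.4849 -0.3246] 0.0318 z 0.0632 [249. 188.]
top 140 [ 0.5554 -0.3802] 0.0137 z 0.0608 [296. 257.]
pos [ 0.4862 -0.322   0.1792] yaw 1.8998 tilt [0.0001 0.0003] j [ 0.96  0.5  -0.67  1.7   0.35  1.07  0.51]
units [-0.04 -0.08  5.89]
```

>>> {"method": "carry_out", "body": {
  "commands": [
    [0.88,-0.05,-0.08,0.8,0,0,0],
    [0.88,0,0,0.8,0,0,0],
    [0.88,0,0,0.8,0,0,0],
    [0.88,0,0,0.8,0,0,0],
    [0.88,0,0,0.8,0,0,0],
    [0.88,0,0,0.8,0,0,0],
    [0.88,0,0,0.6,0,0,0],
    [0.88,0,0,0.45,0,0,0]
  ]
}}

```text
clock: 35.95
position: [0.4844, -0.3245, 0.0319]
ee_rot: [-1.828, -2.554, -0.0]
force: [-0.0, 0.2, 0.3]
width: 0.879
gripper_force: 0.0
```

>>> {"method": "carry_out", "body": {
  "commands": [
    [0.88,0,0,0,0,0,0],
    [0,0,0,0,0,0,0],
    [0,0,0,0,0,0,0],
    [0,0,0,0,0,0,0],
    [0,0,0,-0.2,0,0,0],
    [0,0,0,-0.5,0,0,0],
    [0,0,0,-0.5,0,0,0],
    [0,0,0,-0.5,0,0,0]
  ]
}}

```text
clock: 36.75
position: [0.4847, -0.3253, 0.0769]
ee_rot: [1.829, 2.553, 0.0]
force: [-0.4, 0.7, -1.2]
width: 0.681
gripper_force: 19.9
```

>>> {"method": "carry_out", "body": {
  "commands": [
    [0,0,0,-0.8,0,0,0],
    [0,0,0,-0.8,0,0,0],
    [0,0,0,-0.8,0,0,0],
    [0,0,0,-0.8,0,0,0],
    [0,0,0,-0.8,0,0,0],
    [0,0,0,0,0,0,0.92],
    [0,0,0,0,0,0,0.92],
    [0,0,0,0,0,0,0.92]
  ]
}}

```text
clock: 37.55
position: [0.4845, -0.3252, 0.1766]
ee_rot: [2.166, 2.273, 0.0]
force: [0.1, -0.0, -1.6]
width: 0.677
gripper_force: 19.9
```

>>> {"method": "carry_out", "body": {
  "commands": [
    [0,0,0,0,0,0,0.92],
    [0,0,0,0,0,0,0.92],
    [0,0,0,0,0,0,0],
    [0,0,0,0,0,0,0]
  ]
}}

```text
clock: 37.95
position: [0.4845, -0.3251, 0.176]
ee_rot: [2.36, 2.073, 0.0]
force: [-0.4, 0.6, -0.2]
width: 0.68
gripper_force: 19.9
```

```bash
python3 -c "
from h import *
tub(); to(.456,.1305,.16)"
```

```text
tub 339 ((0.4688352942466736, 0.22974886000156403), (0.3076153099536896, 0.17772957682609558), 82.5618667602539)
pos [ 0.4844 -0.3251  0.1758] yaw 1.4414 tilt [ 0.0004 -0.0003] j [ 0.9   0.48 -0.56  1.71  0.29  1.04  0.11]
units [17.93 -3.48  0.62]
```

The width reads 0.68 rather than 0.70, so the roll may have shifted in the grip. I'll look.

```bash
python3 -c "
from h import *
im=grab('wrist'); save(im,'w6'); P=cloud(im); 
for r in range(150,300,15): print(r,[tuple(float(a) for a in P[r,c].round(3)) for c in (190,215,250,285,310)])"
```

```text
150 [(0.422, -0.292, -0.001), (0.45, -0.294, 0.008), (0.487, -0.298, 0.013), (0.523, -0.303, 0.009), (0.549, -0.307, 0.007)]
165 [(0.419, -0.308, 0.0), (0.447, -0.31, 0.008), (0.485, -0.31, 0.031), (0.521, -0.319, 0.008), (0.548, -0.323, 0.008)]
180 [(0.416, -0.324, 0.001), (0.445, -0.326, 0.008), (0.485, -0.314, 0.071), (0.519, -0.335, 0.01), (0.546, -0.339, 0.009)]
195 [(0.413, -0.341, 0.0), (0.442, -0.343, 0.008), (0.488, -0.293, 0.181), (0.508, -0.302, 0.161), (0.545, -0.356, 0.008)]
210 [(0.409, -0.359, -0.001), (0.47, -0.296, 0.188), (0.489, -0.293, 0.203), (0.505, -0.299, 0.192), (0.54, -0.362, 0.036)]
225 [(0.406, -0.377, 0.0), (0.472, -0.297, 0.206), (0.488, -0.299, 0.205), (0.503, -0.301, 0.206), (0.538, -0.378, 0.038)]
240 [(0.454, -0.312, 0.186), (0.471, -0.304, 0.205), (0.473, -0.401, 0.009), (0.502, -0.308, 0.205), (0.514, -0.31, 0.204)]
255 [(0.458, -0.31, 0.205), (0.469, -0.312, 0.204), (0.47, -0.425, -0.001), (0.503, -0.331, 0.178), (0.513, -0.317, 0.205)]
270 [(0.457, -0.318, 0.206), (nan, nan, nan), (0.482, -0.342, 0.171), (0.502, -0.334, 0.189), (0.513, -0.325, 0.205)]
285 [(0.472, -0.292, 0.259), (0.479, -0.293, 0.258), (0.489, -0.295, 0.258), (0.498, -0.296, 0.258), (0.505, -0.297, 0.257)]
```

View pics/w6.png

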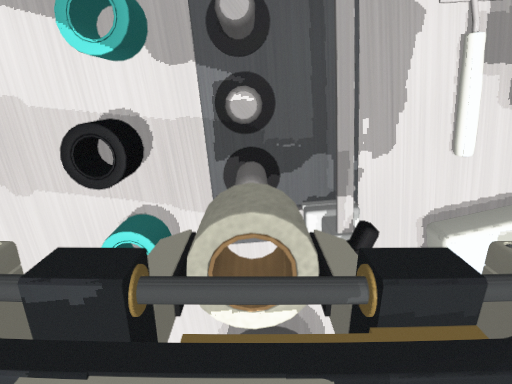

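The roll is upright and level in the grip at (252,260), with its top 29 mm above the TCP. I carry on to the tub.

>>> {"method": "carry_out", "body": {
  "commands": [
    [0,0.944,-0.183,0,0,0,0],
    [0,0.944,-0.183,0,0,0,0],
    [0,0.944,-0.183,0,0,0,0],
    [0,0.944,-0.183,0,0,0,0],
    [0,0.944,-0.183,0,0,0,0],
    [0,0.944,-0.183,0,0,0,0],
    [0,0.944,-0.183,0,0,0,0],
    [0,0.944,-0.183,0,0,0,0]
  ]
}}

```text
clock: 38.85
position: [0.4728, -0.1323, 0.1754]
ee_rot: [2.361, 2.072, 0.0]
force: [-0.5, 0.4, -0.9]
width: 0.682
gripper_force: 19.9
```

>>> {"method": "carry_out", "body": {
  "commands": [
    [0,0.944,-0.183,0,0,0,0],
    [0,0.944,-0.183,0,0,0,0],
    [0,0.944,-0.183,0,0,0,0],
    [0,0.944,-0.183,0,0,0,0],
    [0,0.944,-0.183,0,0,0,0],
    [0,0.944,-0.183,0,0,0,0],
    [0,0.944,-0.183,0,0,0,0],
    [0,0.944,-0.183,0,0,0,0]
  ]
}}

```text
clock: 39.65
position: [0.4614, 0.0597, 0.1754]
ee_rot: [2.361, 2.072, 0.0]
force: [-0.2, -0.7, -0.9]
width: 0.681
gripper_force: 19.9
```

>>> {"method": "carry_out", "body": {
  "commands": [
    [0,0.944,-0.183,0,0,0,0],
    [0,0.944,-0.183,0,0,0,0],
    [0,0.944,-0.183,0,0,0,0],
    [0,0,0,0.6,0,0,0],
    [0,0,0,0,0,0,0],
    [0,0,0,0,0,0,0]
  ]
}}

```text
clock: 40.25
position: [0.4571, 0.1303, 0.1602]
ee_rot: [-2.362, -2.071, 0.002]
force: [-0.0, 0.3, -1.9]
width: 0.681
gripper_force: 19.9
```

```bash
python3 -c "
from h import *
tub(); to(.456,.1306,.028); tops(z0=.048,z1=.06); im=grab('wrist'); save(im,'w7')"
```

```text
tub 319 ((0.46926814317703247, 0.22968381643295288), (0.3085182011127472, 0.17780885100364685), 82.74543762207031)
pos [0.4574 0.1302 0.1605] yaw 1.4386 tilt [-0.0002 -0.0003] j [ 0.18  0.36 -0.72  1.97  0.3   0.92 -0.82]
units [ 0.01 -0.06  5.3 ]
top 3088 [0.4715 0.2308] 0.0322 z 0.0541 [251.  68.]
top 178 [0.531  0.1007] 0.0236 z 0.0537 [336. 211.]
top 240 [0.4512 0.0794] 0.0213 z 0.055 [252. 244.]
```

View pics/w7.png

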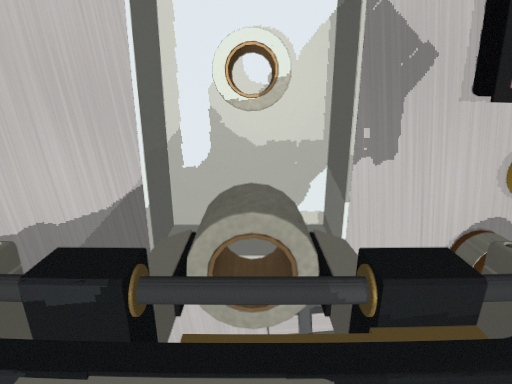

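The roll is centred over the near end of the tub, with the earlier roll at (252,68). I lower and release it.

>>> {"method": "carry_out", "body": {
  "commands": [
    [0,0,-0.06,0.8,0,0,0],
    [0,0,0,0.8,0,0,0],
    [0,0,0,0.8,0,0,0],
    [0,0,0,0.8,0,0,0],
    [0,0,0,0.8,0,0,0],
    [0,0,0,0.6,0,0,0],
    [0,0,0,0.5,0,0,0],
    [0,0,0,0.22,0,0,0]
  ]
}}

```text
clock: 41.2
position: [0.4558, 0.1306, 0.0265]
ee_rot: [-2.364, -2.069, 0.001]
force: [-0.2, -0.5, -0.5]
width: 0.684
gripper_force: 19.9
```

>>> {"method": "carry_out", "body": {
  "commands": [
    [0,0,0,0,0,0,0],
    [0,0,0,0,0,0,0],
    [0.88,0,0,0,0,0,0],
    [0.88,0,0,0,0,0,0],
    [0.88,0,0,0,0,0,0],
    [0.88,0,0,-0.3,0,0,0],
    [0.88,0,0,-0.8,0,0,0],
    [0.88,0,0,-1,0,0,0]
  ]
}}

```text
clock: 42.0
position: [0.4551, 0.1309, 0.0802]
ee_rot: [-2.362, -2.07, 0.002]
force: [1.5, 0.8, 0.2]
width: 0.88
gripper_force: 0.0
```

>>> {"method": "carry_out", "body": {
  "commands": [
    [0.6,0,0,-1,0,0,0],
    [0.6,0,0,-1,0,0,0],
    [0.6,0,0,-1,0,0,0],
    [0.6,0,0,-1,0,0,0],
    [0.6,0,0,0,0,0,0.96],
    [0.6,0,0,0,0,0,0.96],
    [0.6,0,0,0,0,0,0.96],
    [0.6,0,0,0,0,0,0.96]
  ]
}}

```text
clock: 42.8
position: [0.4556, 0.1311, 0.1804]
ee_rot: [2.718, 1.576, 0.001]
force: [-0.1, -0.3, 0.5]
width: 0.602
gripper_force: 0.0
```

```bash
python3 -c "
from h import *
tub(); tops('scene',z0=.047,z1=.0585,ymin=.06); t=stand(.08,.165); print(t); to(t[0],t[1],.16)"
```

```text
tub 347 ((0.4696592092514038, 0.2291395664215088), (0.3090664744377136, 0.17918644845485687), 81.50099182128906)
top 256 [0.3862 0.241 ] 0.1504 z 0.0524 [334. 161.]
top 123 [0.4594 0.1334] 0.0346 z 0.0518 [303. 176.]
top 132 [0.474  0.2329] 0.034 z 0.0525 [332. 179.]
top 135 [0.4857 0.3306] 0.0343 z 0.0525 [363. 181.]
top 148 [0.5587 0.2781] 0.0919 z 0.0531 [351. 196.]
top 231 [0.9228 0.4992] 0.1099 z 0.0527 [458. 297.]
[ 0.57774432 -0.05228468]
pos [0.4556 0.1311 0.1803] yaw 1.0535 tilt [ 0.0005 -0.    ] j [ 0.14  0.32 -0.65  1.95  0.23  0.95 -1.15]
units [-3.96  7.87  0.82]
```

>>> {"method": "carry_out", "body": {
  "commands": [
    [0.6,-0.495,0.98,0,0,0,0],
    [0.6,-0.495,0.98,0,0,0,0],
    [0.6,-0.495,0.98,0,0,0,0],
    [0.6,-0.495,0.98,0,0,0,0],
    [0.6,-0.495,0.98,0,0,0,0],
    [0.6,-0.495,0.98,0,0,0,0],
    [0.6,-0.495,0.98,0,0,0,0],
    [0.6,-0.495,0.98,0.4,0,0,0]
  ]
}}

```text
clock: 43.7
position: [0.5787, -0.0527, 0.171]
ee_rot: [2.711, 1.585, 0.003]
force: [0.2, -0.3, 0.8]
width: 0.601
gripper_force: 0.0
```

>>> {"method": "carry_out", "body": {
  "commands": [
    [0.6,0,0,0.4,0,0,0],
    [0.6,0,0,0,0,0,0],
    [0.6,0,0,0,0,0,0]
  ]
}}

```text
clock: 44.0
position: [0.5768, -0.0507, 0.1599]
ee_rot: [-2.712, -1.584, 0.0]
force: [-0.0, 1.1, 0.5]
width: 0.6
gripper_force: 0.0
```

```bash
python3 -c "
from meas import *
to(.5777,-.0523,.095)
im=grab('wrist');save(im,'w8')
handles(im,[(310,200,450,385)])
"
```

```text
pos [ 0.5768 -0.0507  0.1599] yaw 1.0574 tilt [-0.0007  0.0008] j [ 0.39  0.49 -0.55  1.74  0.29  1.   -0.79]
units [-0.04  0.06  2.59]
handle [ 0.5783 -0.0497] [0.064 0.023] yaw 1.046 top z 0.1146
```

View pics/w8.png

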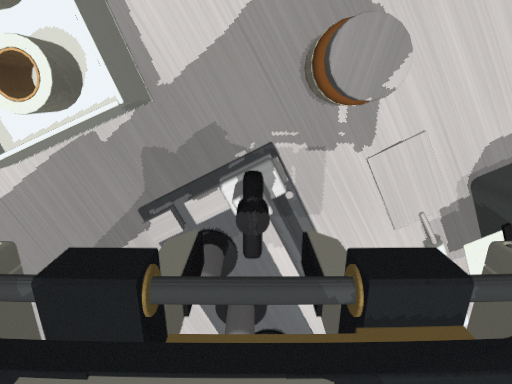

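The handle at (252,215) lies along the fingers' plane, aligned. I grip it and push home.

>>> {"method": "carry_out", "body": {
  "commands": [
    [0.6,-0.03,0.05,0.65,0,0,0],
    [0.6,0,0,0.65,0,0,0],
    [0.6,0,0,0.65,0,0,0],
    [0.6,0,0,0.6,0,0,0],
    [0.4,0,0,0,0,0,0],
    [0,0,0,0,0,0,0],
    [0,0,0,0,0,0,0],
    [0,0,0,0,0,0,0]
  ],
  "squeeze": 25
}}

```text
clock: 44.85
position: [0.5787, -0.0531, 0.0968]
ee_rot: [2.714, 1.581, 0.002]
force: [-0.4, -0.1, 0.7]
width: 0.301
gripper_force: 0.0
```

>>> {"method": "carry_out", "body": {
  "commands": [
    [0,0,0,0,0,0,0],
    [0,-0.21,-0.42,0,0,0,0],
    [0,-0.21,-0.42,0,0,0,0],
    [0,-0.21,-0.42,0,0,0,0],
    [0,-0.21,-0.42,0,0,0,0],
    [0,-0.21,-0.42,0,0,0,0],
    [0,-0.21,-0.42,0,0,0,0],
    [0,-0.21,-0.41,0,0,0,0]
  ]
}}

```text
clock: 45.65
position: [0.4955, -0.0493, 0.0966]
ee_rot: [2.714, 1.58, 0.001]
force: [2.4, -1.7, 5.6]
width: 0.15
gripper_force: 25.0
```

>>> {"method": "carry_out", "body": {
  "commands": [
    [0,0,0,0,0,0,0],
    [0,0,0,0,0,0,0],
    [0,0,0,0,0,0,0]
  ]
}}

```text
clock: 45.95
position: [0.4957, -0.0493, 0.0966]
ee_rot: [2.714, 1.58, -0.0]
force: [-0.3, -1.8, 10.4]
width: 0.146
gripper_force: 25.0
```

```bash
python3 -c "
from h import *
to(.4978,-.0485,.095); print(arm.observe()['force'],arm.observe()['width'])"
```

```text
pos [ 0.4957 -0.0493  0.0966] yaw 1.0544 tilt [ 0.0002 -0.0009] j [ 0.41  0.45 -0.55  1.99  0.33  0.78 -0.85]
units [0.07 0.06 0.06]
[-0.30752488 -1.81107454 10.37293066] 0.1459781791016308
```

>>> {"method": "carry_out", "body": {
  "commands": [
    [0,0,0,0,0,0,0.6],
    [0,0,0,0,0,0,0.95],
    [0,0,0,0,0,0,0.95],
    [0,0,0,0,0,0,0.95],
    [0,0,0,0,0,0,0.95],
    [0,0,0,0,0,0,0.95],
    [0,0,0,0,0,0,0.95],
    [0,0,0,0,0,0,0.95]
  ]
}}

```text
clock: 46.75
position: [0.4956, -0.0492, 0.0966]
ee_rot: [3.1, 0.509, -0.0]
force: [-1.8, -1.1, 10.0]
width: 0.15
gripper_force: 25.0
```

>>> {"method": "carry_out", "body": {
  "commands": [
    [0,0,0,0,0,0,0.95],
    [0,0,0,0,0,0,0.95],
    [0,0,0,0,0,0,0.95],
    [0,0,0,0,0,0,0.95],
    [0,0,0,0,0,0,0],
    [0,0,0,0,0,0,0],
    [0,0,0,0,0,0,0]
  ]
}}

```text
clock: 47.45
position: [0.4955, -0.0491, 0.0965]
ee_rot: [3.14, -0.079, -0.0]
force: [-0.8, -1.4, 9.7]
width: 0.149
gripper_force: 25.0
```

```bash
python3 -c "
from h import *
to(.4978,-.0485,.095); s=arm.observe(); print(s['force'],s['ft_torque'],s['width'])"
```

```text
pos [ 0.4955 -0.0491  0.0965] yaw -0.0502 tilt [-0.0001 -0.0004] j [ 0.2   0.41 -0.27  2.01  0.16  0.74 -1.79]
units [ 0.09 -0.03  0.06]
[-0.82219663 -1.35200312  9.67080994] [-0.24624328  0.21047317  0.17183524] 0.14859829036116912
```

>>> {"method": "carry_out", "body": {
  "commands": [
    [0.6,0,0,0,0,0,0],
    [0.6,0,0,0,0,0,0],
    [0.6,0,0,-0.4,0,0,0],
    [0.6,0,0,-0.8,0,0,0],
    [0.6,0,0,-0.8,0,0,0],
    [0.6,0,0,-0.5,0,0,0],
    [0.6,0,0.94,0,0,0,0],
    [0.6,0,0.94,0,0,0,0]
  ]
}}

```text
clock: 48.25
position: [0.494, -0.0958, 0.1593]
ee_rot: [-3.141, 0.076, -0.001]
force: [-0.2, -0.6, -1.0]
width: 0.605
gripper_force: 0.0
```

>>> {"method": "carry_out", "body": {
  "commands": [
    [0.6,0,0.94,0,0,0,0],
    [0.6,0,0.94,0,0,0,0],
    [0.6,0,0.94,0,0,0,0],
    [0.6,0,0.94,0,0,0,0],
    [0.6,0,0.94,0,0,0,0],
    [0.6,0,0.94,0,0,0,0],
    [0.6,0,0.94,0,0,0,0],
    [0.6,0,0.94,0,0,0,0]
  ]
}}

```text
clock: 49.05
position: [0.484, -0.2844, 0.1586]
ee_rot: [-3.14, 0.079, 0.001]
force: [0.3, 0.3, 0.2]
width: 0.6
gripper_force: 0.0
```

>>> {"method": "carry_out", "body": {
  "commands": [
    [0.6,0,0.94,0,0,0,0],
    [0.6,0,0.94,0,0,0,0],
    [0.6,0,0.94,0,0,0,0],
    [0.6,0,0.94,0,0,0,0],
    [0.6,0,0,0,0,0,-0.95],
    [0.6,0,0,0,0,0,-0.95],
    [0.6,0,0,0,0,0,-0.95],
    [0.6,0,0,0,0,0,-0.95]
  ]
}}

```text
clock: 49.85
position: [0.4794, -0.3773, 0.1585]
ee_rot: [-3.097, -0.521, 0.001]
force: [-0.4, 0.3, 0.2]
width: 0.601
gripper_force: 0.0
```

>>> {"method": "carry_out", "body": {
  "commands": [
    [0.6,0,0,0,0,0,-0.95],
    [0.6,0,0,0,0,0,-0.95],
    [0.6,0,0,0,0,0,-0.95],
    [0.6,0,0,0,0,0,-0.95],
    [0.6,0,0,0,0,0,-0.95],
    [0.6,0,0,0,0,0,-0.95],
    [0.6,0,0,0,0,0,-0.95],
    [0.6,0,0,0,0,0,-0.95]
  ]
}}

```text
clock: 50.65
position: [0.4794, -0.3773, 0.1585]
ee_rot: [-2.683, -1.633, 0.001]
force: [-0.3, -0.4, 0.1]
width: 0.602
gripper_force: 0.0
```

>>> {"method": "carry_out", "body": {
  "commands": [
    [0.6,0,0,0,0,0,0],
    [0.6,0,0,0,0,0,0]
  ]
}}

```text
clock: 50.85
position: [0.4795, -0.3775, 0.1585]
ee_rot: [-2.689, -1.624, 0.0]
force: [-1.1, -0.2, 0.3]
width: 0.603
gripper_force: 0.0
```

```bash
python3 -c "
from meas import *
to(.4815,-.3785,.096)
im=grab('wrist');save(im,'w9')
handles(im,[(310,200,450,385)])
"
```

```text
pos [ 0.4795 -0.3775  0.1585] yaw 1.0867 tilt [-0.0003  0.0003] j [ 0.88  0.52 -0.45  1.66  0.25  1.02 -0.13]
units [0.   0.09 2.5 ]
handle [ 0.4828 -0.3761] [0.065 0.022] yaw 1.082 top z 0.1146
```

View pics/w9.png

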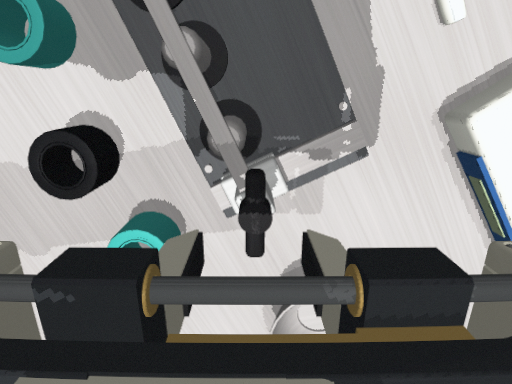

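The bar is back over the spindles, and clamp0's handle at (255,213) is aligned. I grip it and tighten.

>>> {"method": "carry_out", "body": {
  "commands": [
    [0.6,0,0.08,0.65,0,0,0],
    [0.6,0,0,0.65,0,0,0],
    [0.6,0,0,0.65,0,0,0],
    [0.6,0,0,0.55,0,0,0],
    [0.4,0,0,0,0,0,0],
    [0,0,0,0,0,0,0],
    [0,0,0,0,0,0,0],
    [0,0,0,0,0,0,0]
  ]
}}

```text
clock: 51.7
position: [0.482, -0.3787, 0.0968]
ee_rot: [2.686, 1.627, 0.001]
force: [-0.4, 0.5, 0.6]
width: 0.304
gripper_force: 0.0
```

>>> {"method": "carry_out", "body": {
  "commands": [
    [0,0,0,0,0,0,0],
    [0,0,0,0,0,0,0.95],
    [0,0,0,0,0,0,0.95],
    [0,0,0,0,0,0,0.95],
    [0,0,0,0,0,0,0.95],
    [0,0,0,0,0,0,0.95],
    [0,0,0,0,0,0,0.95],
    [0,0,0,0,0,0,0.95]
  ]
}}

```text
clock: 52.5
position: [0.4816, -0.3788, 0.0964]
ee_rot: [3.072, 0.656, 0.001]
force: [-0.3, -1.1, 0.3]
width: 0.15
gripper_force: 24.6
```

>>> {"method": "carry_out", "body": {
  "commands": [
    [0,0,0,0,0,0,0.95],
    [0,0,0,0,0,0,0.95],
    [0,0,0,0,0,0,0.95],
    [0,0,0,0,0,0,0.95],
    [0,0,0,0,0,0,0.9],
    [0,0,0,0,0,0,0],
    [0,0,0,0,0,0,0],
    [0,0,0,0,0,0,0]
  ]
}}

```text
clock: 53.3
position: [0.4816, -0.3789, 0.0964]
ee_rot: [3.14, -0.068, 0.001]
force: [-0.4, -1.6, 2.2]
width: 0.149
gripper_force: 24.8
```

```bash
python3 -c "
from h import *
to(.482,-.3785,.096); s=arm.observe(); print(s['force'],s['ft_torque'],s['width'])"
```

```text
pos [ 0.4816 -0.3789  0.0964] yaw -0.0435 tilt [ 0.0005 -0.0007] j [ 0.67  0.55 -0.13  1.74  0.09  0.86 -1.12]
units [ 0.01 -0.02  0.02]
[-0.39442234 -1.56081993  2.17984128] [-0.30625573  0.28167394 -0.05415872] 0.14903809909925003
```

>>> {"method": "carry_out", "body": {
  "commands": [
    [0.6,0,0,0,0,0,0],
    [0.6,0,0,0,0,0,0],
    [0.6,0,0,-0.4,0,0,0],
    [0.6,0,0,-0.8,0,0,0],
    [0.6,0,0,-1,0,0,0],
    [0.6,0,0,-1,0,0,0],
    [0.6,0,0,-1,0,0,0],
    [0.6,0,0,-1,0,0,0]
  ]
}}

```text
clock: 54.1
position: [0.4815, -0.3781, 0.2278]
ee_rot: [-3.141, 0.07, -0.001]
force: [0.3, 0.0, -0.5]
width: 0.602
gripper_force: 0.0
```

>>> {"method": "carry_out", "body": {
  "commands": [
    [0.6,-0.8,-0.5,-1,0,0,0],
    [0.6,-0.8,-0.5,-1,0,0,0],
    [0.6,-0.8,-0.5,-1,0,0,0],
    [0.6,-0.5,-0.5,-1,0,0,0],
    [0.6,0,0,0,0,0,0],
    [0.6,0,0,0,0,0,0]
  ]
}}

```text
clock: 54.7
position: [0.4115, -0.3251, 0.3271]
ee_rot: [3.14, -0.07, 0.003]
force: [0.4, -0.6, -0.7]
width: 0.603
gripper_force: 0.0
```

```bash
python3 -c "
from meas import *
tub(); tops('scene',z0=.047,z1=.0585,ymin=.06); to(.48,-.3,.3)
im=grab('wrist'); save(im,'w10'); im=grab('scene'); save(im,'s2',(60,120,460,300),2)
"
```

```text
tub 347 ((0.46738767623901367, 0.22579380869865417), (0.308220237493515, 0.17839168012142181), 82.14643096923828)
top 229 [0.385  0.2365] 0.1492 z 0.0532 [331. 160.]
top 136 [0.4582 0.1293] 0.034 z 0.0521 [301. 176.]
top 141 [0.4735 0.2266] 0.0336 z 0.0525 [331. 179.]
top 136 [0.4847 0.3258] 0.036 z 0.0521 [362. 181.]
top 246 [0.5483 0.2148] 0.1526 z 0.0528 [330. 194.]
top 228 [0.9198 0.4984] 0.1114 z 0.0529 [456. 297.]
pos [ 0.4113 -0.3252  0.3254] yaw -0.0451 tilt [-0.0008  0.0005] j [ 0.69  0.21 -0.15  1.65  0.03  1.28 -1.08]
units [ 2.7  -1.13  1.01]
```

View pics/s2.png

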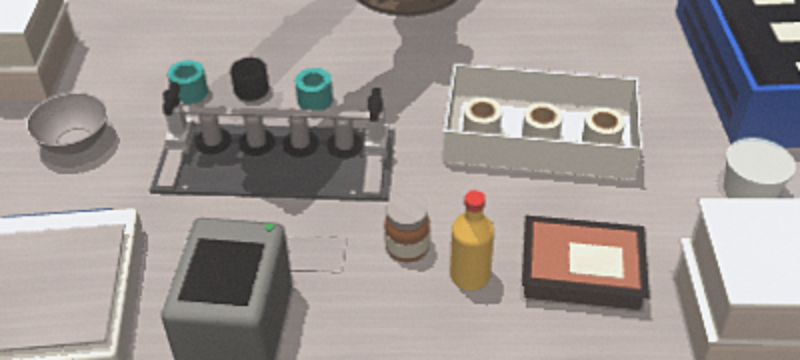

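View pics/w10.png

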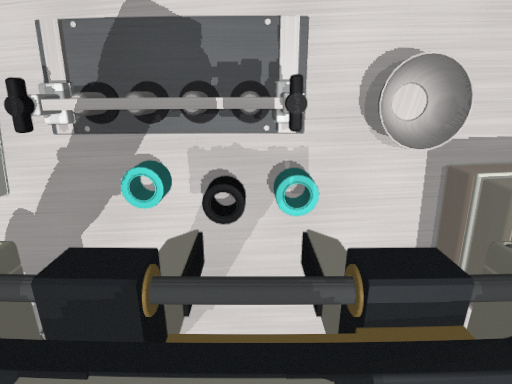

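The final views show three rolls standing in the tub at (483,115), (543,120) and (604,127). All spindles are empty, the bar is home, both handles lie along x, and nothing is touched. I hand in.

```bash
python3 -c "
from cell import arm
print(arm.sign_off())"
```

```text
the job is handed in; nothing more can be done
None
```

I handed the job in: the three label rolls on the stand are in the tub in one layer, the keeper bar is home, both clamps are tight, and the bystanders look unmoved in the final pictures; the hand-in returned no verdict.

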